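Turn a row of modelling tools over to the bench rack

TASK

Lift the retaining bar off the full transport rack and lay it down flat near the middle of the pale acrylic board, grip upwards, and let go of it. Then move the three modelling tools to the empty bench rack, lying centred in its V supports, in reverse order: the one that was leftmost goes to the rightmost place, the middle one to the middle, the rightmost to the leftmost. Finally take the bar from the board and lay it, centred, in both brackets of the bench rack, grip upwards, to hold the tools there.

Things in the scene. Friction and masses are not known exactly. Their poses are not given: they have to be found in the camera images.
- loop_tool: Loose modelling tool, 50 g: round wooden handle, 14 mm diameter, from x = -85 to +80 mm along its own x axis; at the +x end a ring of 4 mm steel wire, 34 mm across, hollow, up to x = 117 mm. Origin on the handle's axis, near its centre of mass. Starts level in the transport rack, head away from the robot, axis 50 mm above table, within 8 mm in x of its cradle's middle.
- blade_tool: Loose modelling tool, 50 g: round wooden handle, 14 mm diameter, from x = -85 to +80 mm along its own x axis; at the +x end a flat square steel blade 30 mm wide, 28 long, 3 thick, up to x = 115 mm. Origin on the handle's axis, near its centre of mass. Starts level in the transport rack, head away from the robot, axis 50 mm above table, within 8 mm in x of its cradle's middle.
- ball_tool: Loose modelling tool, 50 g: round wooden handle, 14 mm diameter, from x = -85 to +80 mm along its own x axis; at the +x end a steel ball, 18 mm across, on a thin stem, up to x = 115 mm. Origin on the handle's axis, near its centre of mass. Starts level in the transport rack, head away from the robot, axis 50 mm above table, within 8 mm in x of its cradle's middle.
- cradle_loop: Fixed grey cradle on the transport rack in which the loop tool starts, so it marks that tool's starting place (left, middle or right: varies; the three look alike). Vs at x = +-50 mm, 12 mm thick, bottom 36, top 62 mm above table, mouth 30 mm; a tool in them has its axis at 50 mm. Origin: its middle at table level, x along the tool.
- cradle_blade: Fixed grey cradle on the transport rack in which the blade tool starts, so it marks that tool's starting place (left, middle or right: varies; the three look alike). Vs at x = +-50 mm, 12 mm thick, bottom 36, top 62 mm above table, mouth 30 mm; a tool in them has its axis at 50 mm. Origin: its middle at table level, x along the tool.
- cradle_ball: Fixed grey cradle on the transport rack in which the ball tool starts, so it marks that tool's starting place (left, middle or right: varies; the three look alike). Vs at x = +-50 mm, 12 mm thick, bottom 36, top 62 mm above table, mouth 30 mm; a tool in them has its axis at 50 mm. Origin: its middle at table level, x along the tool.
- transport_rack: The full rack, fixed: grey base plate 130 mm (x) by 204 (y), 8 thick; cradles stand at y = +46, 0, -46 mm, x = 0. Aluminium brackets, alike those of the bench rack. Origin: plate centre at table level, z up, x away from the robot along the tools, y along the row to the robot's left (within 0.18 rad of world axes).
- bench_rack: The empty rack, fixed: dark wooden plate, same size; places at y = +46, 0, -46 mm (left, middle, right), each two Vs at x = +-50 mm, 12 mm thick, bottom 36, top 62 mm above table, mouth 30 mm; a tool in them has its axis at 50 mm. Brackets for the bar at y = +-90 mm, x = 0: seat 62 mm above table, 25 mm wide in x, flaring to 55 mm at 88 mm height, 12 mm thick in y. Origin, axes: as transport rack.
- bar: Loose retaining bar, 150 g: aluminium strip 216 mm long (its y), 20 wide (x), 10 thick; in the middle a dark wooden grip, 16 mm (x) by 44 (y), its top 44 mm above the strip's underside. Origin: centre of underside, z up. Starts in the transport rack's brackets, underside 62 mm above table, 5 mm over the tools; held by gravity only.
- board: Fixed pale acrylic board flat on the table, 250 mm (its x) by 110 mm (y), 10 mm thick. Origin: centre of its underside at table level; z up.
Things that resemble listed ones, but are neither listed nor needed, are in the scene too. What is shaped like the loop_tool but green or orange is not meant.

How it is judged:
By the outcome, as a careful person would: the job done as asked, in the order asked, and still so for the second after the job is handed in, with the robot touching nothing.
It also fails if it takes over 120 s, if anything falls off the work surface, if the arm or the gripper's body presses on something with over 40 N, if the wrist force passes 120 N, or if a joint passes its speed limit or range.

ROBOT

A 7-joint arm with a two-finger parallel gripper is mounted at the origin on the work surface. World frame = base frame: x ahead of the robot, y to its left, z up, the work surface at z = 0. Lengths are in m, angles in rad, forces in N, time in s.
With the tool pointing down it reaches from about 0.4 to 0.9 m from the base axis. Payload 5.6 kg.
Tool frame: the origin (TCP) lies between the finger pads; the fingertips stand 22 mm ahead of it and the grasp point (between the pads) lies 3 mm ahead of it (bot.nose_length is the distance from the TCP to the fingertips, in m); z points along the fingers, y is the direction in which the jaws open and shut (so a half turn about z gives the same grasp; the last joint's range is limited). The gripper opens to 92 mm and grips with 3 to 60 N. Pads are 20 mm wide; open, the fingers measure 128 mm over their backs; the gripper's body (75 mm by 189 mm) begins 69 mm behind the grasp point.
Start: joints at [1.148, 0.468, -0.012, 1.603, 0.006, 1.071, -0.056], TCP at [0.241, -0.604, 0.237] pointing down, gripper open.
Joint ranges: [-2.53, 2.53], [-0.31, 2.02], [-1.57, 1.55], [0.28, 2.44], [-1.29, 4.43], [0.15, 1.84], [-2.92, 2.92]. Speed limits (rad/s): [2.57, 2.57, 3.14, 3.14, 3.14, 3.14, 3.14].

INTERFACE

Orientations are given as a 3x3 rotation matrix whose columns are the frame's x, y, z axes.
In Python, from workcell import bot gives the robot as it stands.
- The arm moves only by the tool drive_tool, never from a script. Its arguments are lists of equal length, an entry for each row: "offset": the shift along the tool's x, y, z in mm, a list of three; "dr": the turn, a rotation vector about the tool's x, y, z in rad, a list of three; "claw": the finger opening in mm, from 0 to 91.9. A call has 1 to 8 rows; each row shifts and turns the commanded pose from where the row before left it, along the tool's axes as they then stand; what a row does not reach is not made up. A row lasts 1/12 s, in which the tool goes at most 41.7 mm and 7.16 degrees, less where a joint would pass 70% of its speed; a pose out of reach is approached as far as the arm can. A call is refused whole if a number of a shift passes 41.7 or a number of a turn 0.125, either way. A call with a gripper value outside its range is refused whole. The fingers move at their own pace and stop on an object; "newtons" is the grip in N (left out, the last holds). Time passes only in rows, so rows that do not move let the fingers close. It gives the time, the measured TCP pose, the force and the opening at its end, in the units of the state.
- bot.get_state(): the state, without advancing time (a new reading comes with each control period).
- bot.camera(name): name is "side" or "top"; returns (picture, depth): 400x640x3 uint8, red, green, blue; 400x640 float32, m along the optical axis (not along the pixel's ray), 0 where there is no reading.
- bot.get_calibration(name): a dict with "vertical_fov" (degrees; the focal length in pixels is half the picture's height over the tangent of half this angle, whatever the lens; pixels are square), "cx", "cy" (the principal point, pixels), "view" (4x4, takes a point from world to camera coordinates). Camera axes: x right, y up, looking along -z (the intrinsics and any distortion apply to the point x, -y, -z); pixel columns grow to the right and rows downward; lengths in m; the calibration is good to about 2 mm. A picture is of the moment at which its call begins. get_calibration takes no time and is no camera call.
- bot.hand_in(): hands the job in, once; it reports no verdict.
The state is a dict: "t": time; "q": joint angles; "joint_velocities": joint speeds; "effort": joint torques, N m; "tool_pos": TCP position; "orientation": TCP orientation; "ft_force": force on the tool from outside, world axes, zero at the start; "ft_torque": the same for the moment, N m; "width": finger opening in m.
Only numpy, scipy, OpenCV 4.12 (cv2) and the standard library are available. Lean on these libraries where they do the work, as an engineer would, in place of code of your own. Each camera call takes 0.05 s, during which the arm holds its last target.

## Working session

There is one attempt and no reset: what is moved stays moved. The work goes in short steps, Python scripts to look and compute and a tool call to move; the robot and the scene stay as the last step left them, time stands still between calls to the robot, and variables do not carry over. Pictures are saved under pics/ and viewed, and the job is handed in when it is done.

Besides the shell and the picture viewer there is one more tool, called after ">>>" by a JSON object that holds its "op" and its "data", one argument or row to a line. drive_tool: Moves the arm, as the interface text tells. Its arguments: {"type":"object","properties":{"offset":{"type":"array","items":{"type":"array","items":{"type":"number"}}},"dr":{"type":"array","items":{"type":"array","items":{"type":"number"}}},"claw":{"type":"array","items":{"type":"number"}},"newtons":{"type":"number"}},"required":["offset","dr","claw"]}

```bash
ls; mkdir -p pics
python3 - <<'E'
from workcell import bot
import cv2,numpy as np
s=bot.get_state()
print({k:np.round(v,3) for k,v in s.items()})
for n in ("side","top"):
    p,d=bot.camera(n)
    cv2.imwrite(f"pics/{n}0.png",p[:,:,::-1]); np.save(f"pics/{n}0.npy",d)
    print(n,{k:np.round(v,4) if not isinstance(v,str) else v for k,v in bot.get_calibration(n).items()})
E
```

```text
pics
{'t': np.float64(0.0), 'q': array([ 1.148,  0.468, -0.012,  1.604,  0.006,  1.071, -0.056]), 'joint_velocities': array([-0.   ,  0.001, -0.   ,  0.001,  0.001, -0.   ,  0.001]), 'effort': array([ 1.0000e-03, -5.2058e+01, -1.2000e-02, -2.4375e+01, -5.7000e-02,
        1.8000e-02,  0.0000e+00]), 'tool_pos': array([ 0.241, -0.603,  0.236]), 'orientation': array([[ 0.929,  0.371, -0.001],
       [ 0.371, -0.929,  0.002],
       [-0.   , -0.002, -1.   ]]), 'ft_force': array([ 0.261,  0.118, -0.272]), 'ft_torque': array([ 0.025,  0.004, -0.063]), 'width': np.float64(0.092)}
side {'vertical_fov': np.float64(55.9887), 'cx': np.float64(328.6574), 'cy': np.float64(202.3478), 'view': array([[ 0.8334, -0.5525,  0.0138, -0.4161],
       [ 0.2944,  0.465 ,  0.8349, -0.2242],
       [-0.4677, -0.6917,  0.5502, -0.6876],
       [ 0.    ,  0.    ,  0.    ,  1.    ]])}
top {'vertical_fov': np.float64(50.9828), 'cx': np.float64(323.2827), 'cy': np.float64(196.9607), 'view': array([[ 0.1001, -0.995 ,  0.0023, -0.0382],
       [ 0.9741,  0.0985,  0.2035, -0.5356],
       [-0.2027, -0.0181,  0.9791, -1.1119],
       [ 0.    ,  0.    ,  0.    ,  1.    ]])}
```

View pics/top0.png

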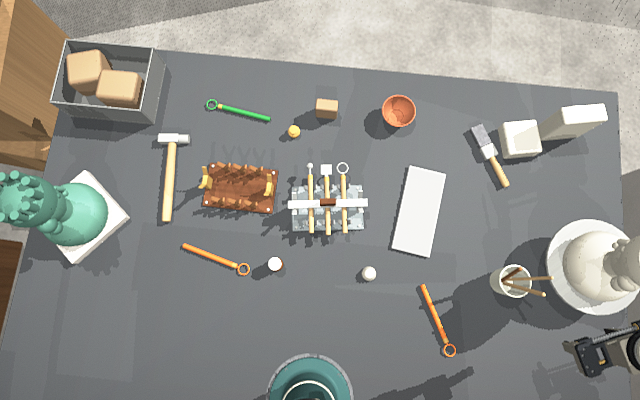

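View pics/side0.png

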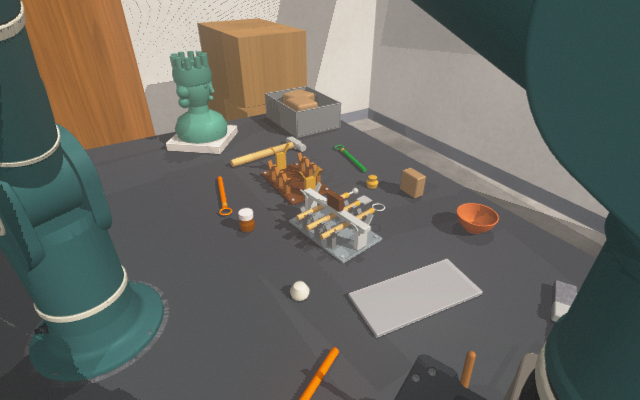

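```bash
cat > h.py <<'E'
import numpy as np,cv2
from workcell import bot
C={}
def cal(n):
    if n not in C:
        c=bot.get_calibration(n); f=200/np.tan(np.radians(c['vertical_fov'])/2)
        C[n]=(f,c['cx'],c['cy'],np.array(c['view']),c)
    return C[n]
def ray(n,u,v):
    f,cx,cy,V,_=cal(n); return np.array([(u-cx)/f,-(v-cy)/f,-1.])
def atz(n,u,v,z):
    V=cal(n)[3]; R=V[:3,:3]; o=-R.T@V[:3,3]; d=R.T@ray(n,u,v)
    return o+d*(z-o[2])/d[2]
def cloud(n,D):
    f,cx,cy,V,_=cal(n); v,u=np.mgrid[0:400,0:640]
    p=np.stack([(u-cx)/f*D,-(v-cy)/f*D,-D],-1)
    return (p-V[:3,3])@V[:3,:3]
def proj(n,P):
    f,cx,cy,V,_=cal(n); p=np.asarray(P)@V[:3,:3].T+V[:3,3]
    return np.stack([cx+f*p[...,0]/-p[...,2],cy-f*p[...,1]/-p[...,2]],-1)
def shot(n,name,crop=None,s=1):
    p,d=bot.camera(n); np.save(f"pics/{name}.npy",d); np.save(f"pics/{name}_rgb.npy",p)
    save(p,name,crop,s); return p,d
def save(p,name,crop=None,s=1):
    q=p[:,:,::-1]
    if crop: u0,v0,u1,v1=crop; q=q[v0:v1,u0:u1]
    q=cv2.resize(np.ascontiguousarray(q),None,fx=s,fy=s,interpolation=cv2.INTER_CUBIC)
    cv2.imwrite(f"pics/{name}.png",q)
def rel(dw, R): return np.asarray(R).T@np.asarray(dw)*1000
E
python3 - <<'E'
from h import *
print(cal("top")[4].keys())
D=np.load("pics/top0.npy"); P=cloud("top",D)
for (u,v) in [(150,300),(400,300),(550,200),(230,130),(360,160),(500,100),(320,300)]: print("table",u,v,P[v,u].round(4))
for nm,(u,v) in dict(board=(418,211),brd2=(430,175),brd3=(405,245),ba=(300,204),bb=(358,203),grip=(328,202)).items(): print(nm,P[v,u].round(4))
p=cv2.imread("pics/top0.png")[:,:,::-1]
save(p,"crop_t",(190,140,370,260),4.4)
save(p,"crop_b",(380,150,460,270),5)
Ds=np.load("pics/side0.npy"); Ps=cloud("side",Ds)
for (u,v) in [(250,260),(200,170),(420,220),(300,350),(410,300)]: print("side",u,v,Ps[v,u].round(4))
E
```

```text
dict_keys(['vertical_fov', 'cx', 'cy', 'view'])
table 150 300 [0.2096 0.4652 0.0008]
table 400 300 [ 0.2789 -0.2239  0.0022]
table 550 200 [ 6.058e-01 -6.421e-01 -5.000e-04]
table 230 130 [0.7247 0.3169 0.001 ]
table 360 160 [ 0.6693 -0.0802  0.0048]
table 500 100 [ 0.9033 -0.4908  0.003 ]
table 320 300 [ 0.2568 -0.0034  0.0024]
board [ 0.5317 -0.2575  0.0139]
brd2 [ 0.6425 -0.2872  0.011 ]
brd3 [ 0.4313 -0.2269  0.0106]
ba [0.5072 0.0767 0.0728]
bb [ 0.5253 -0.0804  0.0757]
grip [0.5133 0.001  0.1092]
side 250 260 [ 2.996e-01  1.630e-02 -1.000e-04]
side 200 170 [0.3368 0.4859 0.0008]
side 420 220 [ 0.7281 -0.0812  0.0025]
side 300 350 [ 2.789e-01 -2.428e-01 -1.000e-04]
side 410 300 [ 0.512  -0.2687  0.0088]
```

View pics/crop_t.png

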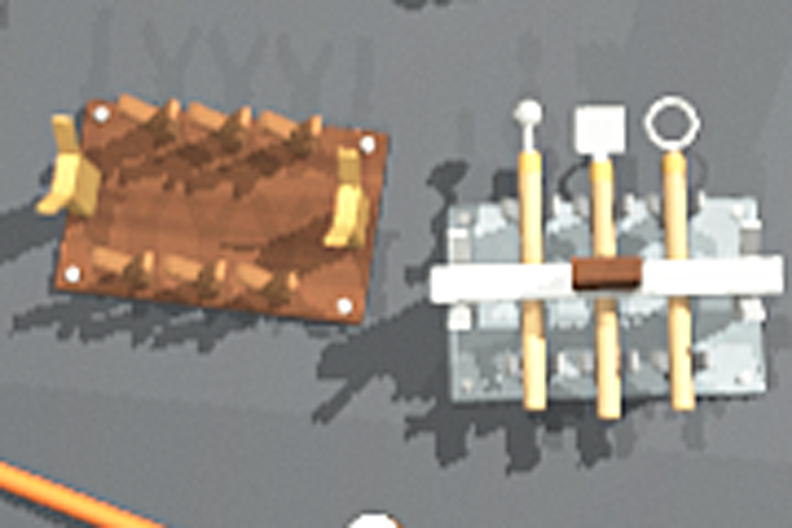

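View pics/crop_b.png

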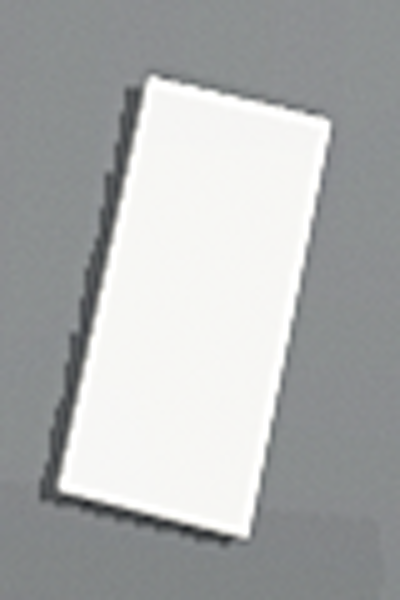

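Run:
```python
from h import *
p=cv2.imread("pics/side0.png")[:,:,::-1]
save(p,"crop_s",(255,140,395,265),5.7)
save(p,"crop_sb",(340,250,490,340),5)
```

```text
(no output)
```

View pics/crop_s.png

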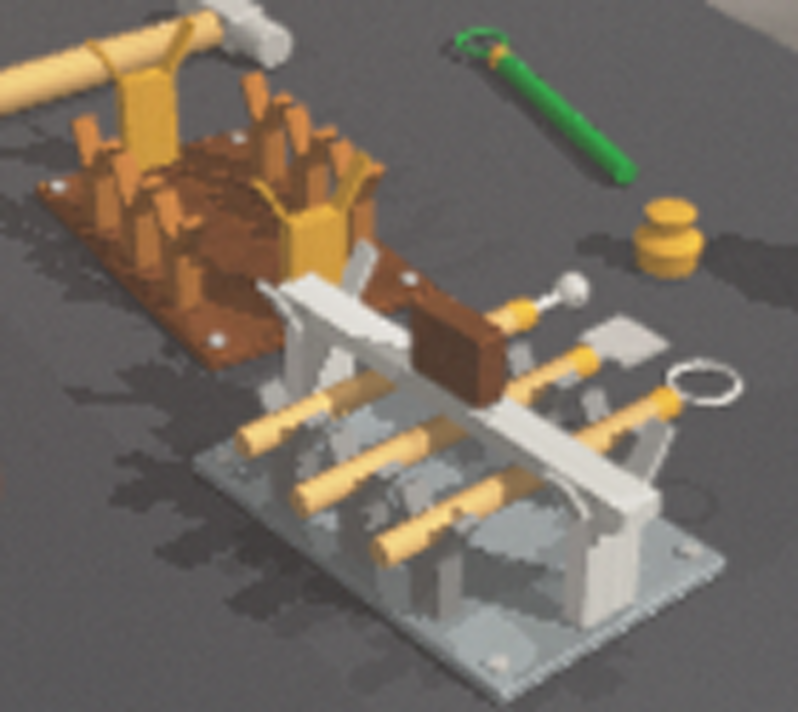

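View pics/crop_sb.png

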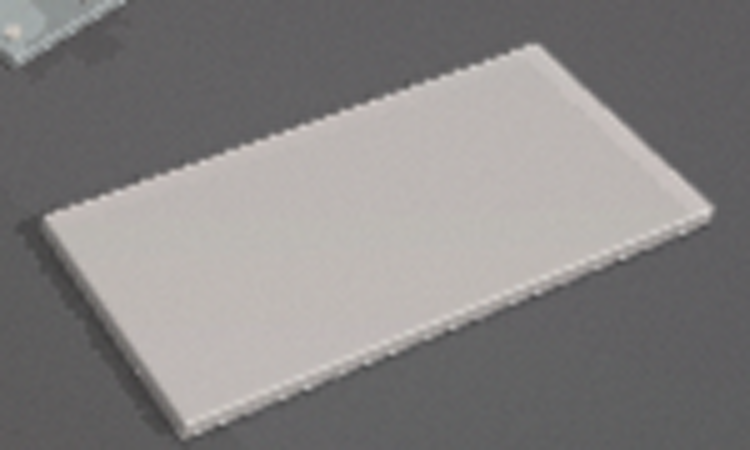

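```bash
cat > fit.py <<'E'
from h import *
from scipy.optimize import least_squares
ct=lambda a:[(190+(x+.5)/4.4-.5,140+(y+.5)/4.4-.5) for x,y in a]
cs=lambda a:[(255+(x+.5)/5.7-.5,140+(y+.5)/5.7-.5) for x,y in a]
cb=lambda a:[(380+(x+.5)/5-.5,150+(y+.5)/5-.5) for x,y in a]
csb=lambda a:[(340+(x+.5)/5-.5,250+(y+.5)/5-.5) for x,y in a]
def rect(hx,hy,z): return [(hx,hy,z),(hx,-hy,z),(-hx,-hy,z),(-hx,hy,z)] # FL FR NR NL
def fit(obs,x0):
    # obs: list of (cam, model pts, pixels)
    def res(x):
        c,s=np.cos(x[2]),np.sin(x[2]); R=np.array([[c,-s,0],[s,c,0],[0,0,1]])
        return np.concatenate([(proj(n,np.array(m)@R.T+[x[0],x[1],0])-np.array(p)).ravel() for n,m,p in obs])
    r=least_squares(res,x0); return r.x, np.abs(r.fun).max(), r.fun.reshape(-1,2).round(2).tolist()
if __name__=="__main__":
    r8=rect(.065,.102,.008)
    tb=("top",r8,ct([(88,100),(387,133),(360,324),(54,290)]))
    tt=("top",r8,ct([(447,200),(757,196),(768,393),(450,402)]))
    sb=("side",[r8[0],r8[3],r8[2]],cs([(240,125),(40,186),(214,368)]))
    sb=("side",[r8[3],r8[2]],cs([(40,186),(214,368)]))
    st=("side",[r8[3],r8[2],r8[1]],cs([(195,465),(503,698),(723,560)]))
    bt=("top",rect(.125,.055,.01),cb([(150,75),(330,120),(250,538),(60,490)]))
    bs=("side",rect(.125,.055,.01),csb([(535,43),(713,208),(183,428),(45,217)]))
    for nm,o,x0 in [("bench",[tb,sb],[.55,.25,0]),("transport",[tt,st],[.51,0,0]),("board",[bt,bs],[.53,-.25,-.2])]:
        for k in ([o[0]],[o[1]],o):
            print(nm,[i[0] for i in k],*[ (q if isinstance(q,list) else np.round(q,4)) for q in fit(k,x0)])
E
python3 fit.py
```

```text
bench ['top'] [ 0.5502  0.2602 -0.0131] 0.3938 [[-0.39, -0.05], [0.31, 0.06], [0.33, 0.08], [-0.25, -0.12]]
bench ['side'] [ 0.5502  0.253  -0.0294] 0.2032 [[0.05, 0.2], [-0.05, -0.15]]
bench ['top', 'side'] [ 0.5506  0.2592 -0.0134] 1.2666 [[-0.04, -0.17], [0.66, -0.05], [0.68, -0.03], [0.1, -0.25], [-1.02, -0.39], [-0.3, -1.27]]
transport ['top'] [0.5181 0.0023 0.1251] 0.8769 [[0.43, 0.88], [-0.04, 0.13], [-0.56, -0.32], [0.18, -0.62]]
transport ['side'] [0.5149 0.0014 0.137 ] 1.1598 [[-1.16, -0.83], [-0.01, 0.16], [1.11, 0.18]]
transport ['top', 'side'] [0.5169 0.0022 0.1276] 1.4865 [[0.37, 1.36], [-0.09, 0.44], [-0.5, 0.0], [0.24, -0.11], [-0.45, -1.49], [0.01, -0.34], [1.46, 0.01]]
board ['top'] [ 0.5361 -0.2617 -0.1439] 0.4497 [[-0.37, 0.18], [0.45, -0.05], [0.1, -0.11], [-0.18, -0.02]]
board ['side'] [ 0.5352 -0.2603 -0.142 ] 1.131 [[0.04, -0.48], [0.79, 0.03], [0.29, 0.12], [-1.13, -0.14]]
board ['top', 'side'] [ 0.5354 -0.2607 -0.1426] 1.0592 [[-0.77, 0.37], [0.06, 0.1], [-0.2, 0.07], [-0.5, 0.21], [0.3, -0.38], [1.06, 0.15], [0.5, 0.2], [-0.91, -0.09]]
```

```bash
cat > ov.py <<'E'
from h import *
def T(x,P):
    c,s=np.cos(x[2]),np.sin(x[2]); R=np.array([[c,-s,0],[s,c,0],[0,0,1]]); return np.array(P)@R.T+[x[0],x[1],0]
def rackpts():
    L=[]
    r=[(.065,.102,.008),(.065,-.102,.008),(-.065,-.102,.008),(-.065,.102,.008)]; L.append(r+r[:1])
    for yb in (.09,-.09):
        for e in (-.006,.006):
            L.append([(-.0275,yb+e,.088),(-.0125,yb+e,.062),(.0125,yb+e,.062),(.0275,yb+e,.088)])
    for y in (.046,0,-.046):
        for x in (-.05,.05):
            for e in (-.006,.006):
                L.append([(x+e,y-.015,.062),(x+e,y,.036),(x+e,y+.015,.062)])
    return L
def draw(n,img,x,L,crop,s,name,col=(0,255,255)):
    u0,v0,u1,v1=crop; q=cv2.resize(np.ascontiguousarray(img[v0:v1,u0:u1,::-1]),None,fx=s,fy=s,interpolation=cv2.INTER_CUBIC)
    for l in L:
        p=(proj(n,T(x,l))-[u0,v0]+.5)*s-.5
        cv2.polylines(q,[np.round(p*8).astype(int)],False,col,1,cv2.LINE_AA,3)
    cv2.imwrite(f"pics/{name}.png",q)
E
python3 - <<'E'
from ov import *
t=cv2.imread("pics/top0.png")[:,:,::-1]; s=cv2.imread("pics/side0.png")[:,:,::-1]
b=[.5504,.2595,-.0132]; 
draw("top",t,b,rackpts(),(190,145,290,225),7.5,"ov_tb")
draw("side",s,b,rackpts(),(255,145,345,210),8,"ov_sb")
E
```

```text
(no output)
```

View pics/ov_tb.png

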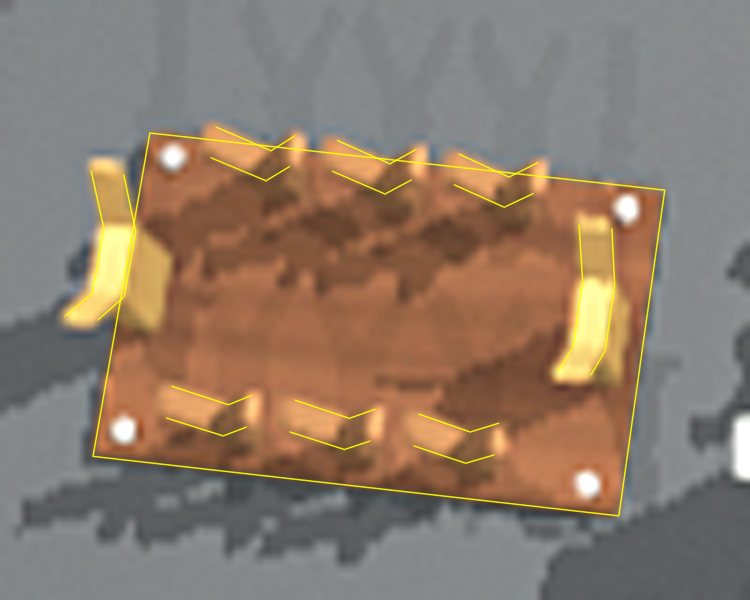

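View pics/ov_sb.png

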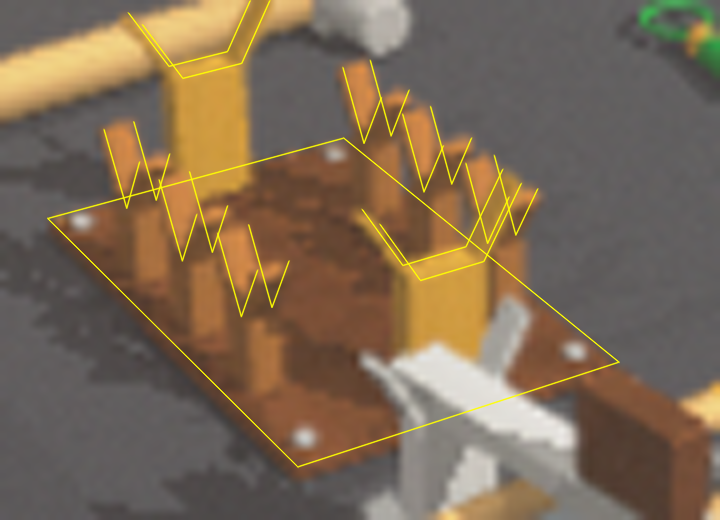

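Run:
```python
from ov import *
t=cv2.imread("pics/top0.png")[:,:,::-1]; s=cv2.imread("pics/side0.png")[:,:,::-1]
b=[.5172,.0022,.127]
def box(x0,x1,y0,y1,z): return [(x0,y0,z),(x1,y0,z),(x1,y1,z),(x0,y1,z),(x0,y0,z)]
L=rackpts()[:5]+[box(-.01,.01,-.108,.108,.072),box(-.008,.008,-.022,.022,.106)]
for y in (.046,0,-.046): L.append([(-.085,y,.05),(.08,y,.05)])
draw("top",t,b,L,(282,155,382,240),7.5,"ov_tt")
draw("side",s,b,L,(285,180,390,265),7,"ov_st")
```

```text
(no output)
```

View pics/ov_tt.png

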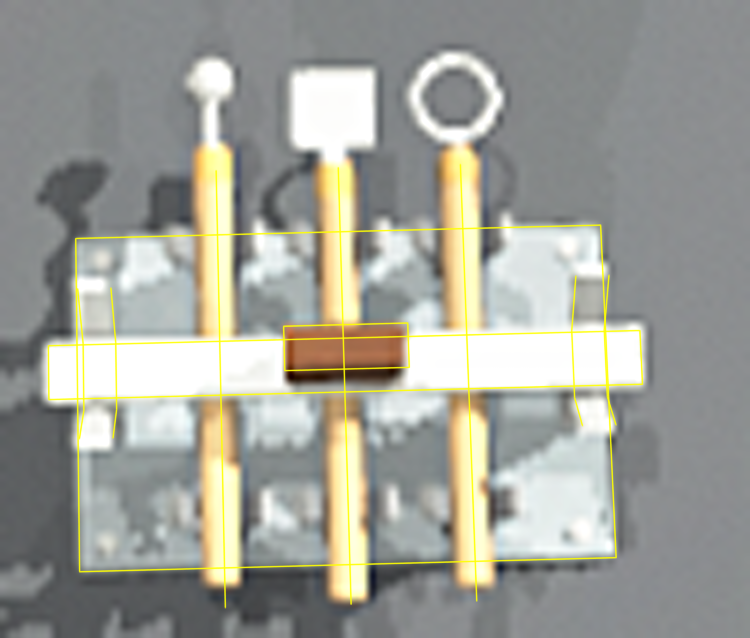

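View pics/ov_st.png

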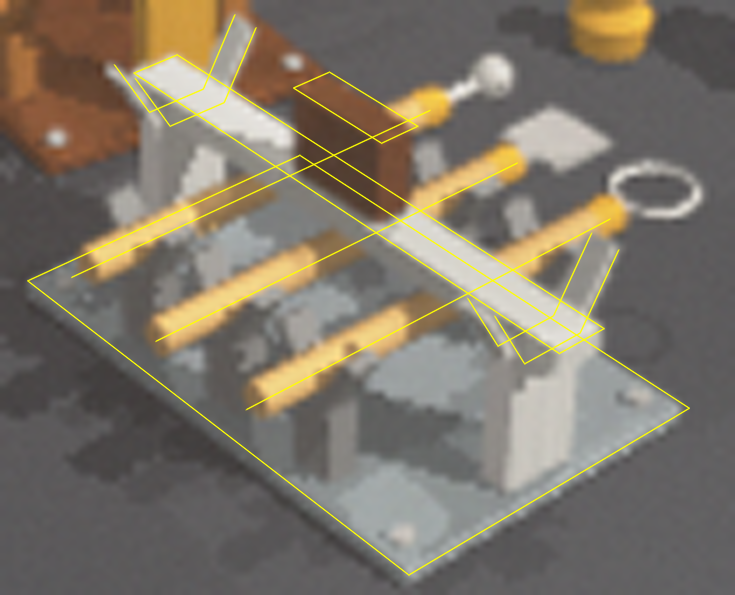

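```bash
cat > plan.py <<'E'
from h import *
import sys
def yaw(R): return np.arctan2(R[1,0],R[0,0])
def st():
    s=bot.get_state(); R=np.array(s['orientation']); return s,np.array(s['tool_pos']),R
def plan(target,ty=None,pos=None,R=None):
    s,p,R0=st(); p=p if pos is None else np.array(pos); R=R0 if R is None else R
    d=rel(np.array(target)-p,R); print("t",round(float(s['t']),2),"pos",p.round(4),"yaw",round(float(yaw(R)),4),"tilt",R[2,:2].round(4),"w",round(float(s['width']),4))
    print("shift tool mm",d.round(1),"norm",np.linalg.norm(d).round(1),"rows@38",np.linalg.norm(d)/38)
    if ty is not None: print("rz total",round(float(yaw(R)-ty),4),"rows",abs(yaw(R)-ty)/.12)
E
python3 -c "
from plan import *
plan([.517,.002,.20],1.697)"
```

```text
t 0.1 pos [ 0.2407 -0.6033  0.2358] yaw 0.3797 tilt [-0.0001 -0.0016] w 0.0919
shift tool mm [ 480.9 -459.7   36.4] norm 666.3 rows@38 17.533791452288412
rz total -1.3173 rows 10.977656535386753
```

>>> {"op": "drive_tool", "data": {
  "offset": [
    [26.7, -25.5, 2],
    [26.7, -25.5, 2],
    [26.7, -25.5, 2],
    [26.7, -25.5, 2],
    [26.7, -25.5, 2],
    [26.7, -25.5, 2],
    [26.7, -25.5, 2],
    [26.7, -25.5, 2]
  ],
  "dr": [
    [0, 0, 0],
    [0, 0, 0],
    [0, 0, 0],
    [0, 0, 0],
    [0, 0, 0],
    [0, 0, 0],
    [0, 0, 0],
    [0, 0, 0]
  ],
  "claw": [91, 91, 91, 91, 91, 91, 91, 91]
}}

```text
t: 0.77
tool_pos: [0.3639, -0.3332, 0.2203]
orientation: [[0.929, 0.371, -0.0], [0.371, -0.929, 0.0], [-0.0, -0.0, -1.0]]
ft_force: [0.8, 0.1, -0.2]
width: 0.0907
```

```bash
python3 -c "
from plan import *
plan([.517,.002,.20],1.697)"
```

```text
t 0.77 pos [ 0.3639 -0.3332  0.2203] yaw 0.3796 tilt [-0.0002 -0.0002] w 0.0907
shift tool mm [ 266.4 -254.6   20.3] norm 369.1 rows@38 9.712193167332805
rz total -1.3174 rows 10.978743197854879
```

>>> {"op": "drive_tool", "data": {
  "offset": [
    [26.7, -25.5, 2],
    [26.7, -25.5, 2],
    [26.7, -25.5, 2],
    [26.7, -25.5, 2],
    [26.7, -25.5, 2],
    [26.7, -25.5, 2],
    [26.7, -25.5, 2],
    [26.7, -25.5, 2]
  ],
  "dr": [
    [0, 0, 0],
    [0, 0, 0],
    [0, 0, 0],
    [0, 0, 0],
    [0, 0, 0],
    [0, 0, 0],
    [0, 0, 0],
    [0, 0, 0]
  ],
  "claw": [91, 91, 91, 91, 91, 91, 91, 91]
}}

```text
t: 1.43
tool_pos: [0.4867, -0.0647, 0.2044]
orientation: [[0.929, 0.371, -0.0], [0.371, -0.929, -0.0], [-0.0, 0.0, -1.0]]
ft_force: [-0.2, -0.2, 0.6]
width: 0.0912
```

>>> {"op": "drive_tool", "data": {
  "offset": [
    [26.7, -25.5, 2],
    [26.7, -25.5, 2],
    [0, 0, 0],
    [0, 0, 0],
    [0, 0, 0],
    [0, 0, 0],
    [0, 0, 0],
    [0, 0, 0]
  ],
  "dr": [
    [0, 0, 0],
    [0, 0, 0],
    [0, 0, -0.12],
    [0, 0, -0.12],
    [0, 0, -0.12],
    [0, 0, -0.12],
    [0, 0, -0.12],
    [0, 0, -0.12]
  ],
  "claw": [91, 91, 60, 60, 60, 60, 60, 60]
}}

```text
t: 2.1
tool_pos: [0.5169, 0.0008, 0.2002]
orientation: [[0.448, 0.894, -0.001], [0.894, -0.448, -0.0], [-0.0, -0.001, -1.0]]
ft_force: [0.4, -0.7, -0.1]
width: 0.0597
```

>>> {"op": "drive_tool", "data": {
  "offset": [
    [0, 0, 0],
    [0, 0, 0],
    [0, 0, 0],
    [0, 0, 0],
    [0, 0, 0],
    [0, 0, 0]
  ],
  "dr": [
    [0, 0, -0.12],
    [0, 0, -0.12],
    [0, 0, -0.12],
    [0, 0, -0.12],
    [0, 0, -0.117],
    [0, 0, 0]
  ],
  "claw": [50, 50, 50, 50, 50, 50]
}}

```text
t: 2.6
tool_pos: [0.5169, 0.0007, 0.2002]
orientation: [[-0.128, 0.992, -0.001], [0.992, 0.128, 0.0], [0.0, -0.001, -1.0]]
ft_force: [-0.3, 0.2, 0.5]
width: 0.0498
```

```bash
python3 -c "
from plan import *
plan([.517,.002,.097],1.697)
shot('top','t1',(260,120,400,260),4.2);shot('side','s1',(230,20,430,270),3)"
```

```text
t 2.6 pos [0.5169 0.0007 0.2002] yaw 1.6995 tilt [ 0.0004 -0.0008] w 0.0498
shift tool mm [  1.3   0.4 103.2] norm 103.2 rows@38 2.715599621667966
rz total 0.0025 rows 0.020672074323533723
```

View pics/s1.png

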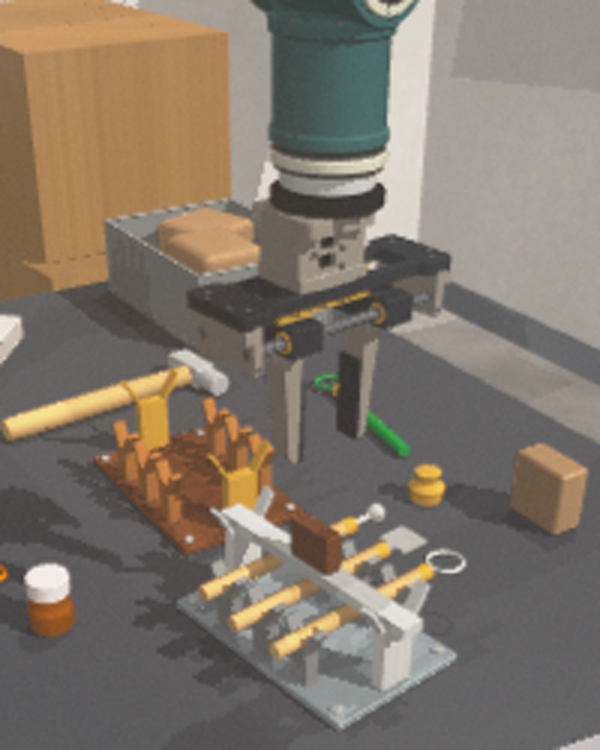

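View pics/t1.png

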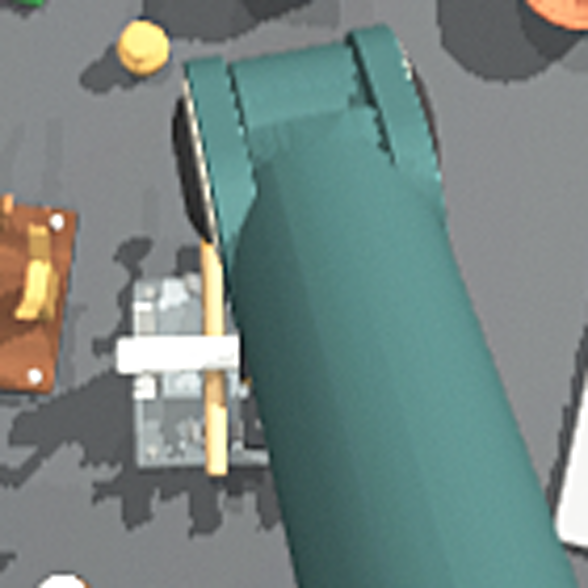

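```bash
python3 -c "
from plan import *
R=st()[2];p=st()[1]
c=p+R@[0,0,.022]
print(proj('side',[c,c+R@[0,.025,0],c-R@[0,.025,0],c+R@[0,.034,0],c-R@[0,.034,0]]).round(1))
print((proj('side',c)-[230,20])*3)"
```

```text
[[336.3 167.5]
 [344.6 164.2]
 [327.7 170.9]
 [347.6 163. ]
 [324.5 172.2]]
[318.88795179 442.4318773 ]
```

>>> {"op": "drive_tool", "data": {
  "offset": [
    [1.2, 0, 30],
    [0, 0, 30],
    [0, 0, 25],
    [0, 0, 18],
    [0, 0, 0],
    [0, 0, 0]
  ],
  "dr": [
    [0, 0, 0],
    [0, 0, 0],
    [0, 0, 0],
    [0, 0, 0],
    [0, 0, 0],
    [0, 0, 0]
  ],
  "claw": [50, 50, 50, 50, 40, 30]
}}

```text
t: 3.2
tool_pos: [0.5165, 0.0022, 0.0971]
orientation: [[-0.124, 0.992, -0.002], [0.992, 0.124, 0.0], [0.0, -0.002, -1.0]]
ft_force: [0.4, -0.7, 0.6]
width: 0.0385
```

```bash
python3 -c "
from plan import *
plan([.517,.002,.097],1.697)
shot('side','s2',(270,120,410,260),5.5)"
```

```text
t 3.2 pos [0.5165 0.0022 0.0971] yaw 1.6954 tilt [ 0.0004 -0.002 ] w 0.0385
shift tool mm [-0.2  0.5  0.1] norm 0.5 rows@38 0.013802697750385041
rz total -0.0016 rows 0.013730129488639017
```

View pics/s2.png

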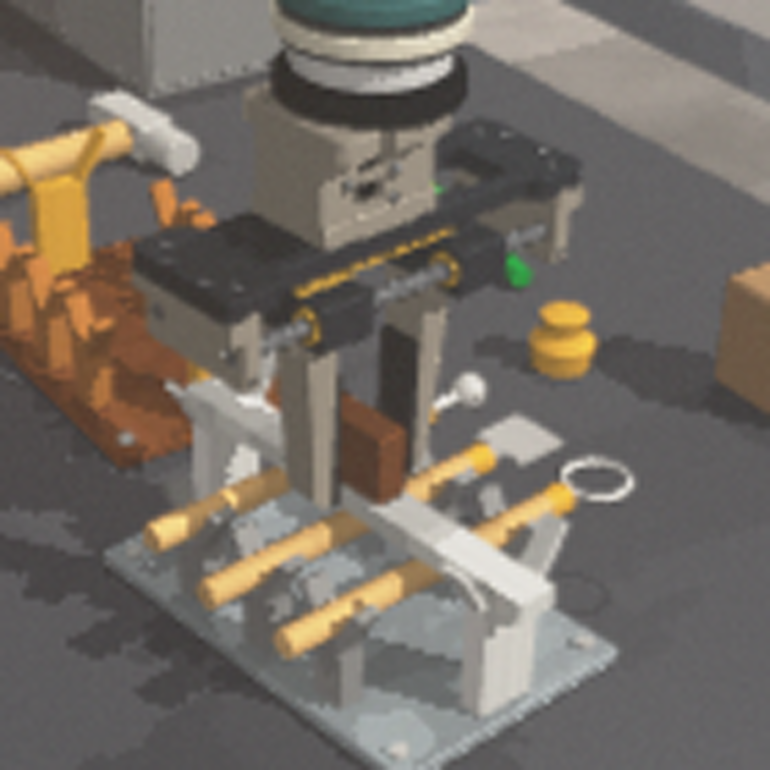

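>>> {"op": "drive_tool", "data": {
  "offset": [
    [0, 0, 0],
    [0, 0, 0],
    [0, 0, 0],
    [0, 0, 0],
    [0, 0, 0],
    [0, 0, 0]
  ],
  "dr": [
    [0, 0, 0],
    [0, 0, 0],
    [0, 0, 0],
    [0, 0, 0],
    [0, 0, 0],
    [0, 0, 0]
  ],
  "claw": [20, 12, 10, 10, 10, 10],
  "newtons": 25
}}

```text
t: 3.75
tool_pos: [0.5178, 0.0018, 0.0987]
orientation: [[-0.125, 0.992, 0.002], [0.992, 0.125, -0.001], [-0.001, 0.002, -1.0]]
ft_force: [-1.6, 0.9, 7.3]
width: 0.0157
```

>>> {"op": "drive_tool", "data": {
  "offset": [
    [0, 0, -12],
    [0, 0, -24],
    [0, 0, -30],
    [0, 0, -30],
    [0, 0, -10],
    [0, 0, 0]
  ],
  "dr": [
    [0, 0, 0],
    [0, 0, 0],
    [0, 0, 0],
    [0, 0, 0],
    [0, 0, 0],
    [0, 0, 0]
  ],
  "claw": [10, 10, 10, 10, 10, 10]
}}

```text
t: 4.25
tool_pos: [0.5185, 0.0019, 0.2063]
orientation: [[-0.125, 0.992, 0.005], [0.992, 0.125, -0.001], [-0.001, 0.005, -1.0]]
ft_force: [-0.2, 0.7, -1.6]
width: 0.0158
```

```bash
python3 -c "
from plan import *
plan([.5357,-.261,.20],-.143)
shot('side','s3',(230,80,430,270),4)"
```

```text
t 4.25 pos [0.5185 0.0019 0.2063] yaw 1.6963 tilt [-0.0015  0.0053] w 0.0158
shift tool mm [-263.   -15.9    6.7] norm 263.6 rows@38 6.936428848394321
rz total 1.8393 rows 15.3270988310595
```

View pics/s3.png

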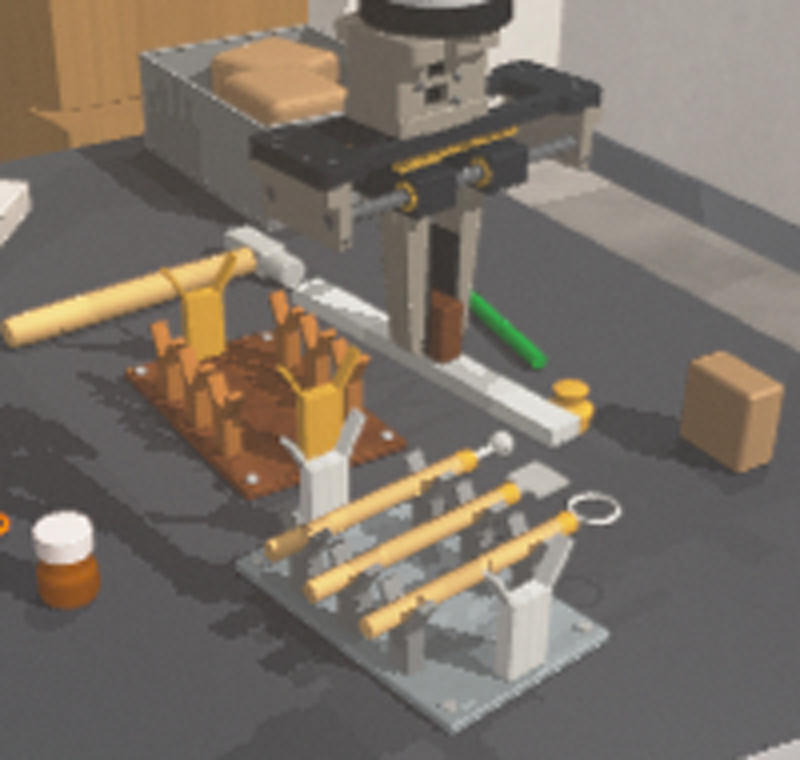

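>>> {"op": "drive_tool", "data": {
  "offset": [
    [-37.6, -2.3, 0],
    [-37.6, -2.3, 0],
    [-37.6, -2.3, 0],
    [-37.6, -2.3, 0],
    [-37.6, -2.3, 0],
    [-37.6, -2.3, 0],
    [-37.6, -2.3, 0],
    [0, 0, 0]
  ],
  "dr": [
    [0, 0, 0],
    [0, 0, 0],
    [0, 0, 0],
    [0, 0, 0],
    [0, 0, 0],
    [0, 0, 0],
    [0, 0, 0],
    [0, 0, 0.1]
  ],
  "claw": [10, 10, 10, 10, 10, 10, 10, 10]
}}

```text
t: 4.97
tool_pos: [0.5312, -0.271, 0.2001]
orientation: [[-0.014, 1.0, -0.005], [1.0, 0.014, -0.003], [-0.002, -0.005, -1.0]]
ft_force: [-0.1, -1.9, -0.5]
width: 0.0159
```

>>> {"op": "drive_tool", "data": {
  "offset": [
    [0, 0, 0],
    [0, 0, 0],
    [0, 0, 0],
    [0, 0, 0],
    [0, 0, 0],
    [0, 0, 0],
    [0, 0, 0],
    [0, 0, 0]
  ],
  "dr": [
    [0, 0, 0.124],
    [0, 0, 0.124],
    [0, 0, 0.124],
    [0, 0, 0.124],
    [0, 0, 0.124],
    [0, 0, 0.124],
    [0, 0, 0.124],
    [0, 0, 0.124]
  ],
  "claw": [10, 10, 10, 10, 10, 10, 10, 10]
}}

```text
t: 5.63
tool_pos: [0.5326, -0.2607, 0.2007]
orientation: [[0.826, 0.563, -0.004], [0.563, -0.826, 0.002], [-0.003, -0.004, -1.0]]
ft_force: [0.4, -0.1, -3.1]
width: 0.0154
```

>>> {"op": "drive_tool", "data": {
  "offset": [
    [0, 0, 0],
    [0, 0, 0],
    [0, 0, 0],
    [0, 0, 0],
    [0, 0, 0],
    [0, 0, 0],
    [0, 0, 0],
    [0, 0, 0]
  ],
  "dr": [
    [0, 0, 0.124],
    [0, 0, 0.124],
    [0, 0, 0.124],
    [0, 0, 0.124],
    [0, 0, 0.124],
    [0, 0, 0.124],
    [0, 0, 0],
    [0, 0, 0]
  ],
  "claw": [10, 10, 10, 10, 10, 10, 10, 10]
}}

```text
t: 6.3
tool_pos: [0.5331, -0.2607, 0.2015]
orientation: [[0.991, -0.135, -0.004], [-0.135, -0.991, 0.001], [-0.004, -0.0, -1.0]]
ft_force: [-0.1, 0.6, -2.4]
width: 0.0158
```

```bash
python3 -c "
from plan import *
plan([.5357,-.261,.047],-.143)
p,d=shot('side','s4',(330,130,500,340),3.8)
q,e=shot('top','t4',(190,140,370,260),4.4)
"
```

```text
t 6.3 pos [ 0.5331 -0.2607  0.2015] yaw -0.1356 tilt [-0.0036 -0.0004] w 0.0158
shift tool mm [  3.2   0.  154.5] norm 154.5 rows@38 4.067020415122695
rz total 0.0074 rows 0.06179549087268454
```

View pics/s4.png

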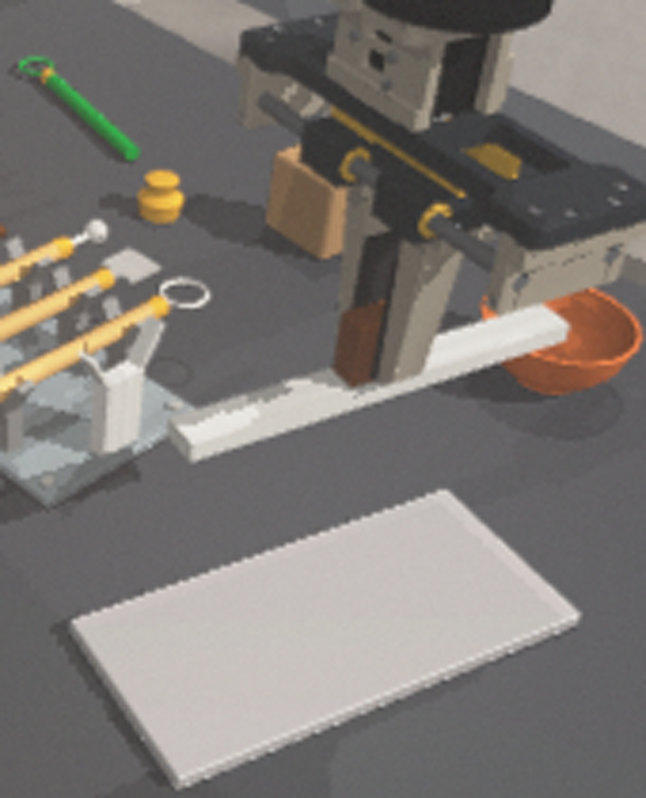

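View pics/t4.png

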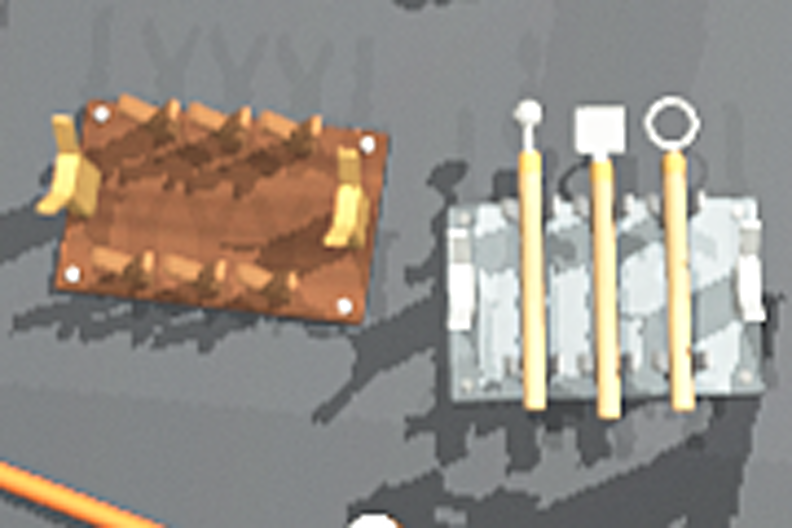

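>>> {"op": "drive_tool", "data": {
  "offset": [
    [3, 0, 35],
    [0, 0, 35],
    [0, 0, 35],
    [0, 0, 25],
    [0, 0, 12],
    [0, 0, 6],
    [0, 0, 2],
    [0, 0, 0]
  ],
  "dr": [
    [0, 0, 0.007],
    [0, 0, 0],
    [0, 0, 0],
    [0, 0, 0],
    [0, 0, 0],
    [0, 0, 0],
    [0, 0, 0],
    [0, 0, 0]
  ],
  "claw": [10, 10, 10, 10, 10, 10, 10, 10]
}}

```text
t: 7.07
tool_pos: [0.5378, -0.262, 0.0543]
orientation: [[0.989, -0.145, 0.001], [-0.145, -0.989, -0.001], [0.001, 0.0, -1.0]]
ft_force: [0.6, -1.1, -1.5]
width: 0.016
```

>>> {"op": "drive_tool", "data": {
  "offset": [
    [0, 0, 3],
    [0, 0, 2],
    [0, 0, 1.5],
    [0, 0, 0]
  ],
  "dr": [
    [0, 0, 0],
    [0, 0, 0],
    [0, 0, 0],
    [0, 0, 0]
  ],
  "claw": [10, 10, 10, 10]
}}

```text
t: 7.4
tool_pos: [0.5372, -0.2617, 0.0475]
orientation: [[0.989, -0.146, 0.001], [-0.146, -0.989, -0.0], [0.001, 0.0, -1.0]]
ft_force: [-0.3, -0.3, -2.1]
width: 0.0158
```

>>> {"op": "drive_tool", "data": {
  "offset": [
    [0, 0, 0.8],
    [0, 0, 0.7],
    [0, 0, 0]
  ],
  "dr": [
    [0, 0, 0],
    [0, 0, 0],
    [0, 0, 0]
  ],
  "claw": [10, 10, 10]
}}

```text
t: 7.65
tool_pos: [0.5374, -0.2618, 0.0468]
orientation: [[0.989, -0.146, 0.001], [-0.146, -0.989, -0.0], [0.001, 0.0, -1.0]]
ft_force: [-1.5, 1.2, 5.9]
width: 0.0158
```

```bash
python3 -c "
from plan import *
plan([.5357,-.261,.047],-.143)
p,d=shot('side','s5',(330,190,500,340),4.5)
"
```

```text
t 7.65 pos [ 0.5374 -0.2618  0.0468] yaw -0.1462 tilt [0.0006 0.0004] w 0.0158
shift tool mm [-1.8 -0.5 -0.2] norm 1.9 rows@38 0.04982454968635712
rz total -0.0032 rows 0.02703129498919654
```

View pics/s5.png

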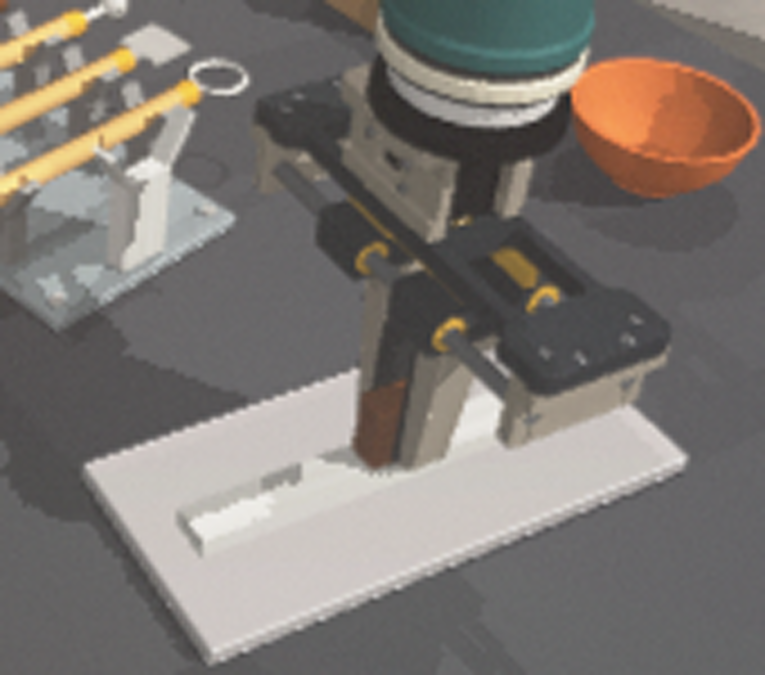

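>>> {"op": "drive_tool", "data": {
  "offset": [
    [0, 0, 0],
    [0, 0, 0],
    [0, 0, 0],
    [0, 0, 0],
    [0, 0, -20],
    [0, 0, -38],
    [0, 0, -38],
    [0, 0, -38]
  ],
  "dr": [
    [0, 0, 0],
    [0, 0, 0],
    [0, 0, 0],
    [0, 0, 0],
    [0, 0, 0],
    [0, 0, 0],
    [0, 0, 0],
    [0, 0, 0]
  ],
  "claw": [30, 46, 46, 46, 46, 46, 46, 46]
}}

```text
t: 8.37
tool_pos: [0.5366, -0.2614, 0.1806]
orientation: [[0.989, -0.146, -0.001], [-0.146, -0.989, 0.001], [-0.001, -0.0, -1.0]]
ft_force: [1.4, -0.8, -0.2]
width: 0.0459
```

```bash
python3 -c "
from plan import *
plan([.5357,-.261,.047],-.143)
p,d=shot('side','s6',(330,190,500,340),4.5)
"
cat > tools.py <<'E'
from ov import *
q=np.load("pics/t4_rgb.npy"); save(q,"tt_big",(300,155,355,240),9)
s=np.load("pics/s4_rgb.npy"); save(s,"st_big",(285,180,390,265),7)
E
python3 tools.py
```

```text
t 8.37 pos [ 0.5366 -0.2614  0.1806] yaw -0.1462 tilt [-0.0013 -0.0004] w 0.0459
shift tool mm [ -0.8  -0.2 133.6] norm 133.6 rows@38 3.5162350454250606
rz total -0.0032 rows 0.026820022997780385
```

View pics/s6.png

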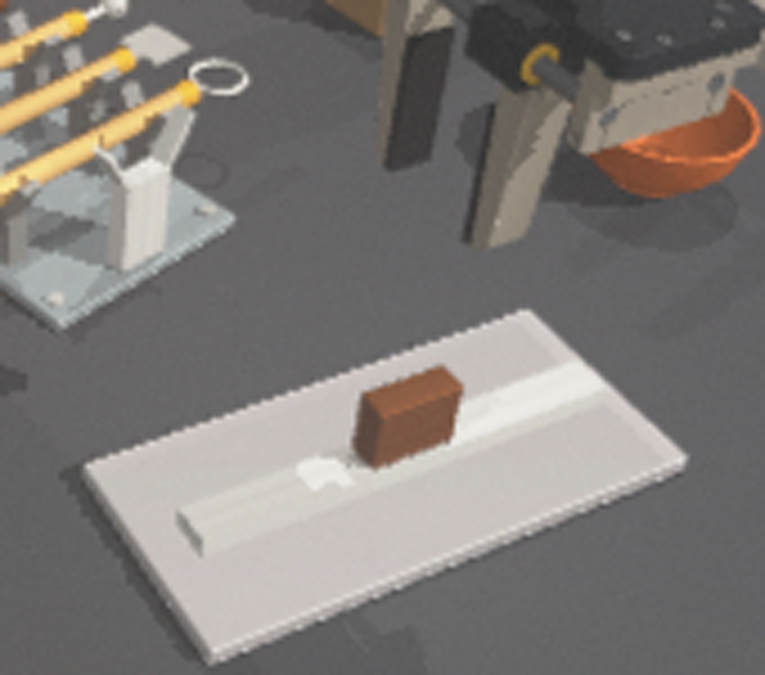

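View pics/tt_big.png

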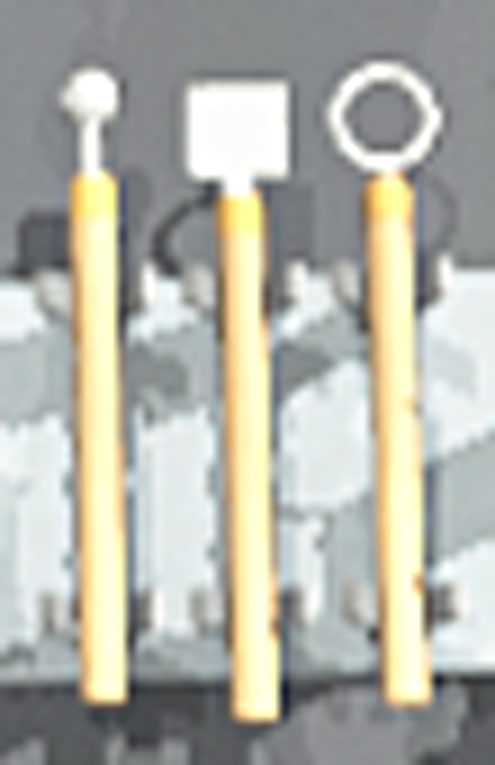

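View pics/st_big.png

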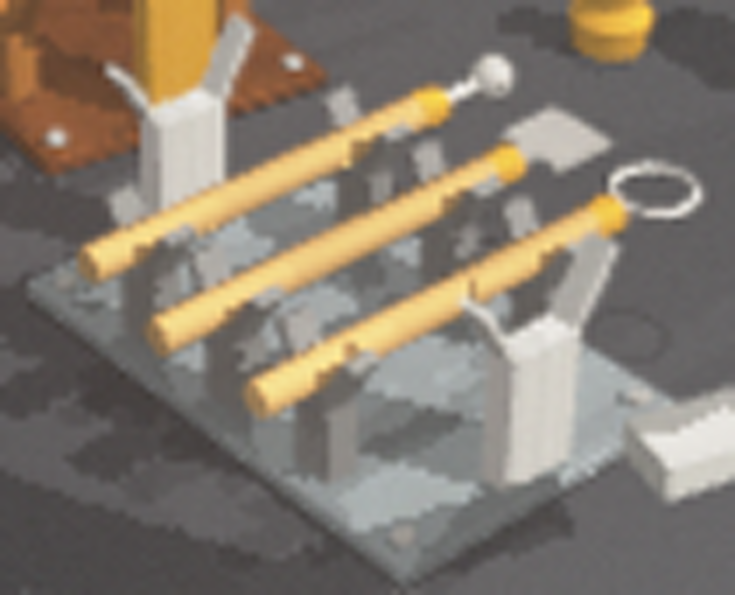

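Run:
```python
from h import *
a=lambda x,y:(300+(x+.5)/9-.5,155+(y+.5)/9-.5)
b=lambda x,y:(285+(x+.5)/7-.5,180+(y+.5)/7-.5)
for nm,n,f,sn,sf in [("ball",(105,704),(94,171),(92,262),(432,106)),("blade",(257,720),(242,189),(162,335),(506,163)),("loop",(409,704),(389,172),(262,395),(608,214))]:
    N=atz("top",*a(*n),.048);F=atz("top",*a(*f),.055)
    N2=atz("side",*b(*sn),.05);F2=atz("side",*b(*sf),.05)
    for c,(N,F) in dict(top=(N,F),side=(N2,F2)).items():
        d=F-N; L=np.hypot(*d[:2]); th=np.arctan2(d[1],d[0]); o=N[:2]+d[:2]/L*.085*L/.165
        # in rack frame
        x=[.5172,.0022,.127]; cc,s=np.cos(x[2]),np.sin(x[2]); r=o-x[:2]; rr=[cc*r[0]+s*r[1],-s*r[0]+cc*r[1]]
        print(nm,c,"L",L.round(4),"yaw",th.round(4),"origin",o.round(4),"rackframe",np.round(rr,4))
```

```text
ball top L 0.1665 yaw 0.1257 origin [0.5199 0.0496] rackframe [0.0087 0.0467]
ball side L 0.1568 yaw 0.1209 origin [0.5175 0.0505] rackframe [0.0064 0.0479]
blade top L 0.1656 yaw 0.1268 origin [0.5192 0.0029] rackframe [0.0021 0.0005]
blade side L 0.1581 yaw 0.1347 origin [0.5171 0.0039] rackframe [0.0001 0.0017]
loop top L 0.1662 yaw 0.1296 origin [ 0.529  -0.0426] rackframe [ 0.006  -0.0459]
loop side L 0.158 yaw 0.1278 origin [ 0.5277 -0.0406] rackframe [ 0.005  -0.0437]
```

```bash
python3 -c "
from plan import *
plan([.529,-.0425,.13],.128)
"
```

```text
t 8.42 pos [ 0.541  -0.2632  0.1891] yaw -0.1463 tilt [0.0117 0.0033] w 0.0459
shift tool mm [ -44.7 -216.8   57.9] norm 228.8 rows@38 6.020507051072781
rz total -0.2743 rows 2.2856696610634173
```

>>> {"op": "drive_tool", "data": {
  "offset": [
    [-6.7, -36, 3],
    [-6.7, -36, 3],
    [-6.7, -36, 6],
    [-6.7, -36, 10],
    [-6.7, -36, 10],
    [-6.7, -36, 8],
    [0, 0, 0],
    [0, 0, 0]
  ],
  "dr": [
    [0, 0, 0],
    [0, 0, 0],
    [0, 0, 0],
    [0, 0, -0.0914],
    [0, 0, -0.0914],
    [0, 0, -0.0914],
    [0, 0, 0],
    [0, 0, 0]
  ],
  "claw": [26, 26, 26, 26, 26, 26, 26, 26]
}}

```text
t: 9.08
tool_pos: [0.5182, -0.0409, 0.1391]
orientation: [[0.991, 0.132, -0.001], [0.132, -0.991, 0.001], [-0.001, -0.001, -1.0]]
ft_force: [0.8, -0.5, 0.7]
width: 0.0261
```

```bash
python3 -c "
from plan import *
plan([.529,-.0425,.053],.128)
"
```

```text
t 9.08 pos [ 0.5182 -0.0409  0.1391] yaw 0.1321 tilt [-0.0009 -0.0009] w 0.0261
shift tool mm [10.5  3.1 86.1] norm 86.7 rows@38 2.2828685636929023
rz total 0.0041 rows 0.03451654458407385
```

>>> {"op": "drive_tool", "data": {
  "offset": [
    [10.5, 3.1, 20],
    [0, 0, 25],
    [0, 0, 10],
    [0, 0, 0],
    [0, 0, 0]
  ],
  "dr": [
    [0, 0, 0.004],
    [0, 0, 0],
    [0, 0, 0],
    [0, 0, 0],
    [0, 0, 0]
  ],
  "claw": [26, 26, 26, 26, 26]
}}

```text
t: 9.5
tool_pos: [0.5294, -0.0458, 0.0844]
orientation: [[0.993, 0.122, -0.001], [0.122, -0.993, -0.0], [-0.001, 0.0, -1.0]]
ft_force: [-0.3, 0.5, -0.5]
width: 0.026
```

```bash
python3 -c "
from plan import *
plan([.529,-.0425,.053],.128)
shot('side','s7',(280,150,410,260),6)
p,R=st()[1:]
c=p+R@[0,0,.022]
for dy in (.013,-.013): print(((proj('side',[c+R@[sx,dy,0] for sx in(-.01,.01)])-[280,150]+.5)*6).round(0))
"
```

```text
t 9.5 pos [ 0.5294 -0.0458  0.0844] yaw 0.1223 tilt [-0.0011  0.0001] w 0.026
shift tool mm [ 0.  -3.4 31.4] norm 31.6 rows@38 0.8317027382609306
rz total -0.0057 rows 0.04724355262410001
[[434. 438.]
 [472. 418.]]
[[387. 407.]
 [425. 388.]]
```

View pics/s7.png

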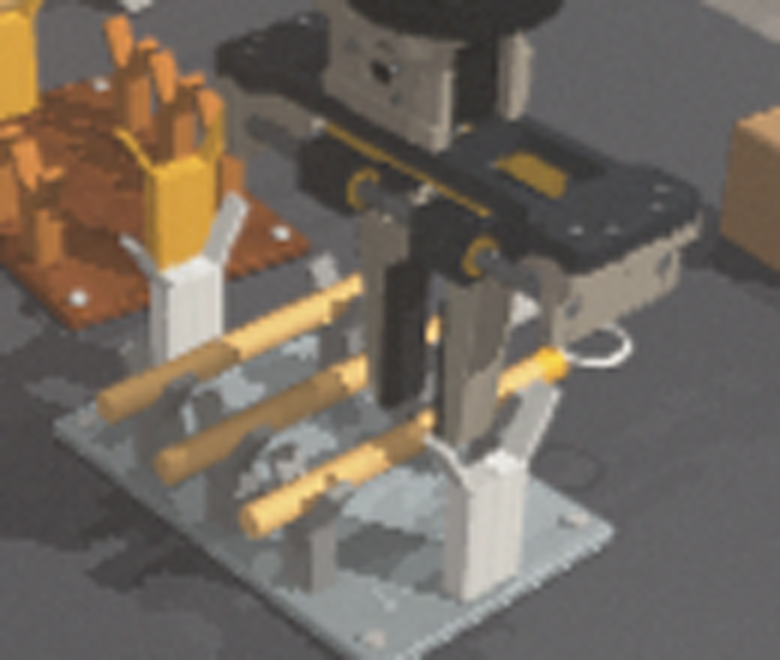

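>>> {"op": "drive_tool", "data": {
  "offset": [
    [0, -3.3, 0],
    [0, 0, 10],
    [0, 0, 12],
    [0, 0, 9],
    [0, 0, 0],
    [0, 0, 0]
  ],
  "dr": [
    [0, 0, -0.005],
    [0, 0, 0],
    [0, 0, 0],
    [0, 0, 0],
    [0, 0, 0],
    [0, 0, 0]
  ],
  "claw": [26, 26, 26, 26, 26, 26]
}}

```text
t: 10.05
tool_pos: [0.5285, -0.0416, 0.0525]
orientation: [[0.992, 0.129, -0.002], [0.129, -0.992, 0.0], [-0.002, -0.0, -1.0]]
ft_force: [0.2, -0.5, -0.2]
width: 0.0262
```

>>> {"op": "drive_tool", "data": {
  "offset": [
    [0, 0, 0],
    [0, 0, 0],
    [0, 0, 0],
    [0, 0, 0],
    [0, 0, 0]
  ],
  "dr": [
    [0, 0, 0],
    [0, 0, 0],
    [0, 0, 0],
    [0, 0, 0],
    [0, 0, 0]
  ],
  "claw": [18, 10, 8, 8, 8],
  "newtons": 15
}}

```text
t: 10.47
tool_pos: [0.5293, -0.0401, 0.0538]
orientation: [[0.992, 0.13, 0.0], [0.13, -0.992, 0.002], [0.0, -0.001, -1.0]]
ft_force: [-1.0, 4.4, 0.6]
width: 0.0133
```

>>> {"op": "drive_tool", "data": {
  "offset": [
    [0, 0, -10],
    [0, 0, -30],
    [0, 0, -35],
    [0, 0, -25],
    [0, 0, 0],
    [0, 0, 0]
  ],
  "dr": [
    [0, 0, 0],
    [0, 0, 0],
    [0, 0, 0],
    [0, 0, 0],
    [0, 0, 0],
    [0, 0, 0]
  ],
  "claw": [8, 8, 8, 8, 8, 8]
}}

```text
t: 10.97
tool_pos: [0.5304, -0.0427, 0.1558]
orientation: [[0.992, 0.127, 0.004], [0.127, -0.992, -0.001], [0.004, 0.002, -1.0]]
ft_force: [0.5, 0.3, -1.3]
width: 0.0136
```

```bash
python3 -c "
from plan import *
plan([.551,.3055,.15],-.013)
shot('side','s8',(270,110,410,260),5)
"
```

```text
t 10.97 pos [ 0.5304 -0.0427  0.1558] yaw 0.1278 tilt [0.0042 0.002 ] w 0.0136
shift tool mm [  64.8 -342.8    5.3] norm 348.9 rows@38 9.181594448277743
rz total 0.1408 rows 1.173155609120377
```

View pics/s8.png

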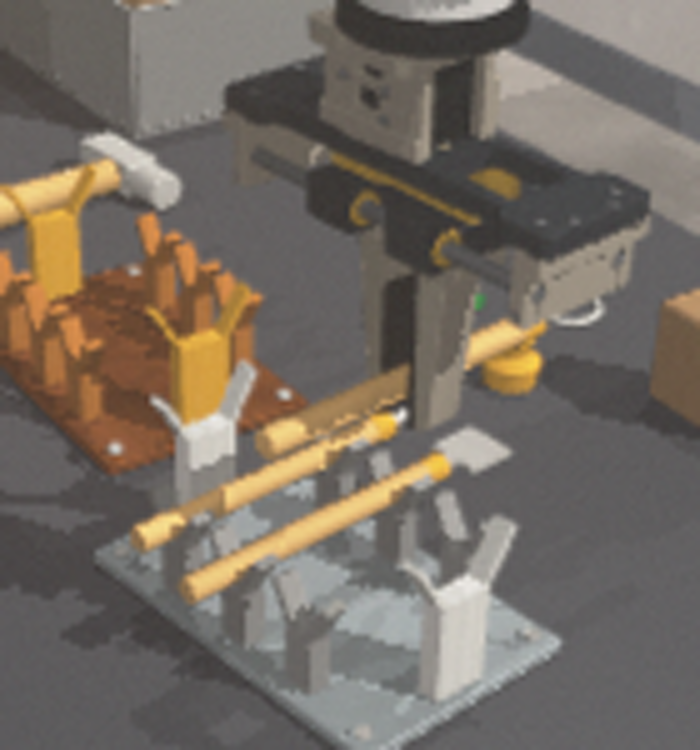

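>>> {"op": "drive_tool", "data": {
  "offset": [
    [7.3, -37.9, 0],
    [7.3, -37.9, 0],
    [7.3, -37.9, 0],
    [7.3, -37.9, 0],
    [7.3, -37.9, 0],
    [7.3, -37.9, 0],
    [7.3, -37.9, 0],
    [7.3, -37.9, 0]
  ],
  "dr": [
    [0, 0, 0],
    [0, 0, 0],
    [0, 0, 0],
    [0, 0, 0],
    [0, 0, 0],
    [0, 0, 0],
    [0, 0, 0],
    [0, 0, 0]
  ],
  "claw": [8, 8, 8, 8, 8, 8, 8, 8]
}}

```text
t: 11.68
tool_pos: [0.5472, 0.2674, 0.1516]
orientation: [[0.992, 0.128, -0.003], [0.128, -0.992, -0.002], [-0.003, 0.002, -1.0]]
ft_force: [-0.2, -0.2, -1.4]
width: 0.0131
```

>>> {"op": "drive_tool", "data": {
  "offset": [
    [7.3, -37.9, 10],
    [0, 0, 10],
    [0, 0, 10],
    [0, 0, 0],
    [0, 0, 0],
    [0, 0, 0]
  ],
  "dr": [
    [0, 0, 0],
    [0, 0, 0.07],
    [0, 0, 0.072],
    [0, 0, 0],
    [0, 0, 0],
    [0, 0, 0]
  ],
  "claw": [8, 8, 8, 8, 8, 8]
}}

```text
t: 12.18
tool_pos: [0.5506, 0.3043, 0.1231]
orientation: [[1.0, -0.012, -0.001], [-0.012, -1.0, -0.001], [-0.001, 0.001, -1.0]]
ft_force: [-0.2, 0.3, 0.8]
width: 0.0135
```

```bash
python3 -c "
from plan import *
plan([.551,.3055,.055],-.013)
shot('side','s9',(240,100,370,230),5.5)
shot('top','t9',(190,120,290,240),5.5)
"
```

```text
t 12.18 pos [0.5506 0.3043 0.1231] yaw -0.0122 tilt [-0.0008  0.0009] w 0.0135
shift tool mm [ 0.5 -1.3 68.1] norm 68.1 rows@38 1.7922202400653422
rz total 0.0008 rows 0.0068763089668160676
```

View pics/s9.png

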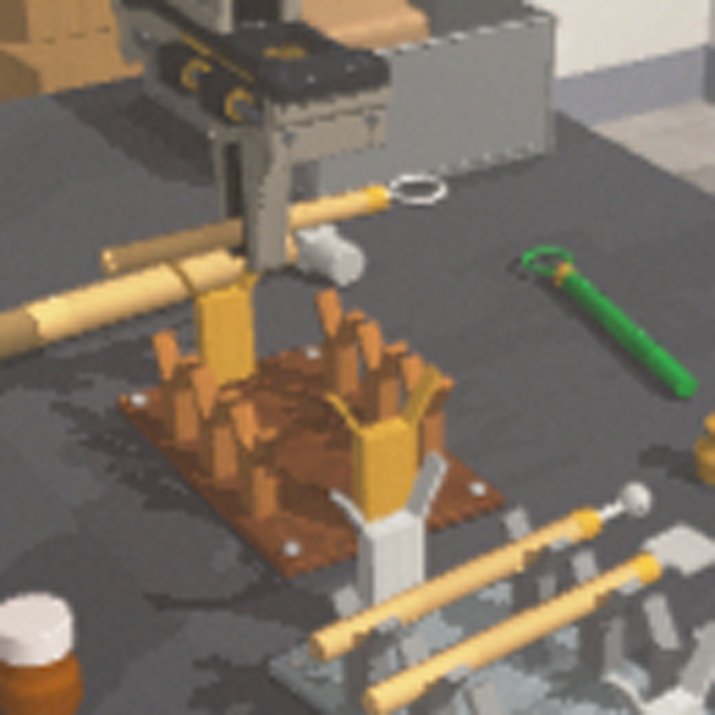

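View pics/t9.png

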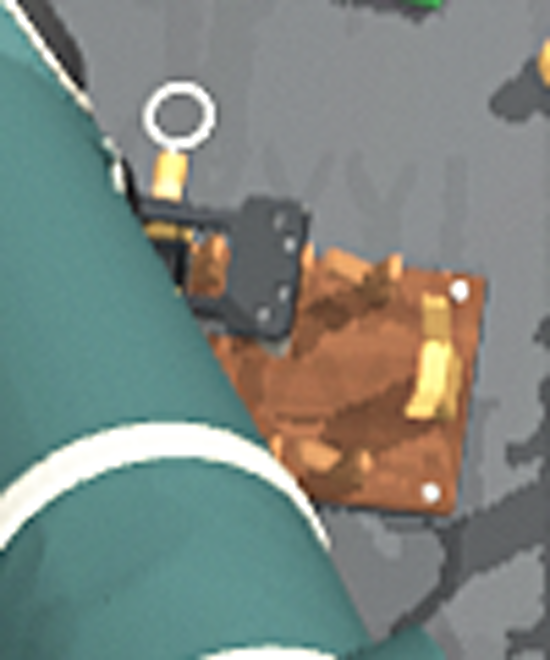

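>>> {"op": "drive_tool", "data": {
  "offset": [
    [0.5, -1, 20],
    [0, 0, 15],
    [0, 0, 3],
    [0, 0, 0],
    [0, 0, 0]
  ],
  "dr": [
    [0, 0, 0],
    [0, 0, 0],
    [0, 0, 0],
    [0, 0, 0],
    [0, 0, 0]
  ],
  "claw": [8, 8, 8, 8, 8]
}}

```text
t: 12.7
tool_pos: [0.5515, 0.306, 0.0863]
orientation: [[1.0, -0.013, 0.001], [-0.013, -1.0, 0.0], [0.001, -0.0, -1.0]]
ft_force: [0.4, -1.0, -0.1]
width: 0.0136
```

```bash
python3 -c "
from plan import *
from ov import *
plan([.551,.3055,.055],-.013)
p,d=shot('side','s10'); print(p.shape)
b=[.5504,.2595,-.0132]
z=st()[1][2]-.003
draw('side',p,b,rackpts()+[[(-.085,.046,z),(.08,.046,z)]],(240,110,350,210),7,'s10o')
"
```

```text
t 12.7 pos [0.5515 0.306  0.0863] yaw -0.0132 tilt [ 0.0007 -0.0005] w 0.0136
shift tool mm [-0.5  0.5 31.3] norm 31.3 rows@38 0.82469734499938
rz total -0.0002 rows 0.0017598274323744455
(400, 640, 3)
```

View pics/s10o.png

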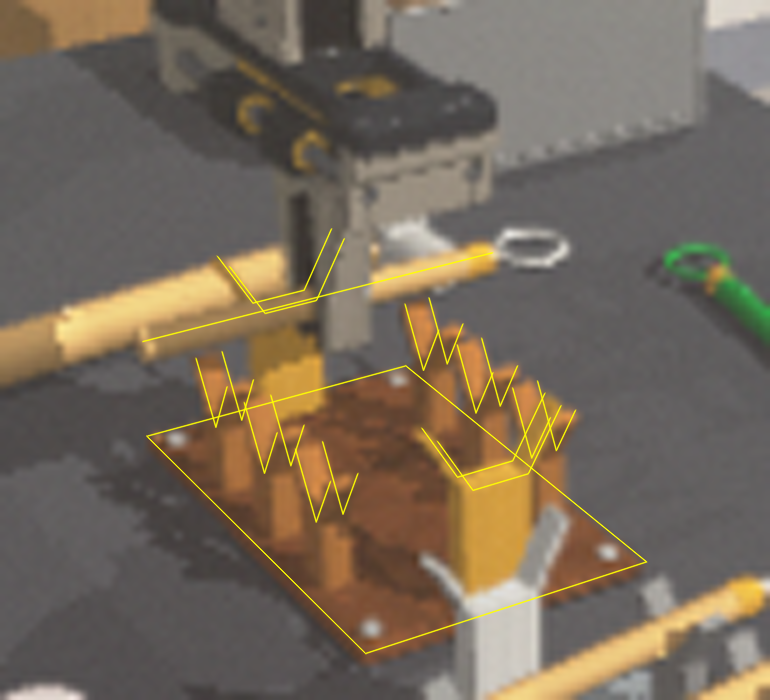

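>>> {"op": "drive_tool", "data": {
  "offset": [
    [-0.3, 0, 10],
    [0, 0, 10],
    [0, 0, 6],
    [0, 0, 3],
    [0, 0, 0],
    [0, 0, 0]
  ],
  "dr": [
    [0, 0, 0],
    [0, 0, 0],
    [0, 0, 0],
    [0, 0, 0],
    [0, 0, 0],
    [0, 0, 0]
  ],
  "claw": [8, 8, 8, 8, 8, 8]
}}

```text
t: 13.25
tool_pos: [0.5504, 0.3067, 0.0563]
orientation: [[1.0, -0.012, -0.0], [-0.012, -1.0, 0.001], [-0.0, -0.001, -1.0]]
ft_force: [-0.2, 1.4, 0.1]
width: 0.0134
```

>>> {"op": "drive_tool", "data": {
  "offset": [
    [0, 0, 1.5],
    [0, 0, 0],
    [0, 0, 0]
  ],
  "dr": [
    [0, 0, 0],
    [0, 0, 0],
    [0, 0, 0]
  ],
  "claw": [8, 8, 8]
}}

```text
t: 13.5
tool_pos: [0.5508, 0.3071, 0.0555]
orientation: [[1.0, -0.012, 0.001], [-0.012, -1.0, 0.002], [0.001, -0.002, -1.0]]
ft_force: [0.5, 4.3, 2.4]
width: 0.0133
```

>>> {"op": "drive_tool", "data": {
  "offset": [
    [0, -1.5, 0],
    [0, 0, 0],
    [0, 0, 0],
    [0, 0, 0],
    [0, 0, 0]
  ],
  "dr": [
    [0, 0, 0],
    [0, 0, 0],
    [0, 0, 0],
    [0, 0, 0],
    [0, 0, 0]
  ],
  "claw": [8, 8, 16, 24, 25]
}}

```text
t: 13.92
tool_pos: [0.5507, 0.3063, 0.0546]
orientation: [[1.0, -0.014, -0.001], [-0.014, -1.0, -0.002], [-0.001, 0.002, -1.0]]
ft_force: [0.5, -0.2, 0.0]
width: 0.0248
```

```bash
python3 -c "
from plan import *
from ov import *
plan([.519,.005,.15],.127)
p,d=shot('side','s11',(240,110,350,210),7)
"
```

```text
t 13.92 pos [0.5507 0.3063 0.0546] yaw -0.0138 tilt [-0.0007  0.0017] w 0.0248
shift tool mm [-27.6 301.9 -94.9] norm 317.6 rows@38 8.358674630223229
rz total -0.1408 rows 1.1733962538546079
```

View pics/s11.png

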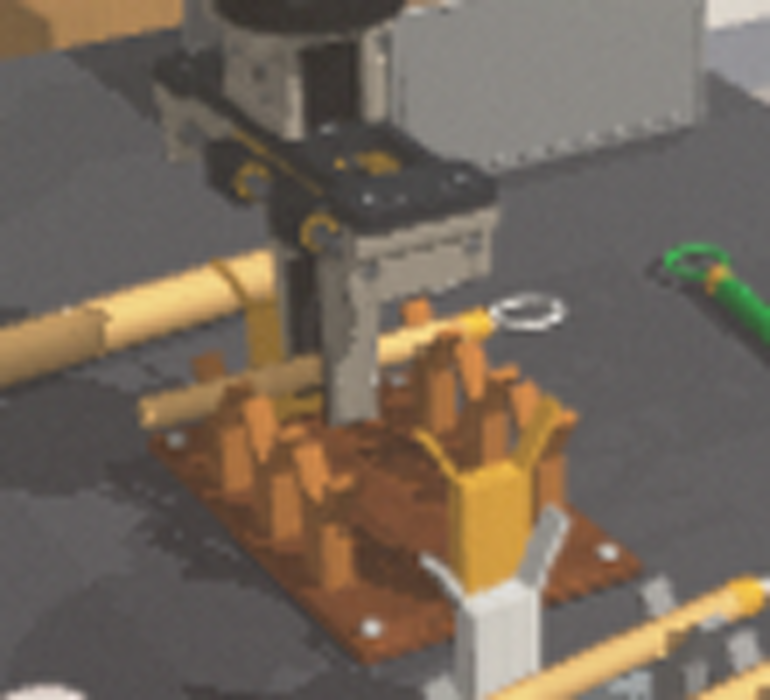

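>>> {"op": "drive_tool", "data": {
  "offset": [
    [0, 0, -10],
    [0, 0, -25],
    [0, 0, -35],
    [-3.5, 37.7, -20],
    [-3.5, 37.7, 0],
    [-3.5, 37.7, 0],
    [-3.5, 37.7, 0],
    [-3.5, 37.7, 0]
  ],
  "dr": [
    [0, 0, 0],
    [0, 0, 0],
    [0, 0, 0],
    [0, 0, 0],
    [0, 0, 0],
    [0, 0, 0],
    [0, 0, 0],
    [0, 0, 0]
  ],
  "claw": [25, 25, 25, 25, 25, 25, 25, 25]
}}

```text
t: 14.63
tool_pos: [0.5306, 0.1184, 0.1455]
orientation: [[1.0, -0.013, 0.001], [-0.013, -1.0, -0.0], [0.001, 0.0, -1.0]]
ft_force: [0.4, -0.8, 0.3]
width: 0.0248
```

>>> {"op": "drive_tool", "data": {
  "offset": [
    [-3.5, 37.7, 0],
    [-3.5, 37.7, 0],
    [-3.5, 37.7, 0],
    [0, 0, 15],
    [0, 0, 15],
    [0, 0, 10],
    [0, 0, 0],
    [0, 0, 0]
  ],
  "dr": [
    [0, 0, 0],
    [0, 0, 0],
    [0, 0, 0],
    [0, 0, -0.07],
    [0, 0, -0.07],
    [0, 0, 0],
    [0, 0, 0],
    [0, 0, 0]
  ],
  "claw": [26, 26, 26, 26, 26, 26, 26, 26]
}}

```text
t: 15.3
tool_pos: [0.5187, 0.0077, 0.1045]
orientation: [[0.992, 0.126, -0.001], [0.126, -0.992, 0.0], [-0.001, -0.0, -1.0]]
ft_force: [-0.6, 0.4, 0.4]
width: 0.0263
```

```bash
python3 -c "
from plan import *
from ov import *
plan([.519,.0045,.053],.127)
p,d=shot('side','s12',(240,110,400,250),5)
"
```

```text
t 15.3 pos [0.5187 0.0077 0.1045] yaw 0.126 tilt [-0.001  -0.0002] w 0.0263
shift tool mm [-0.1  3.3 51.5] norm 51.6 rows@38 1.35723137067295
rz total -0.001 rows 0.008186520576915676
```

View pics/s12.png

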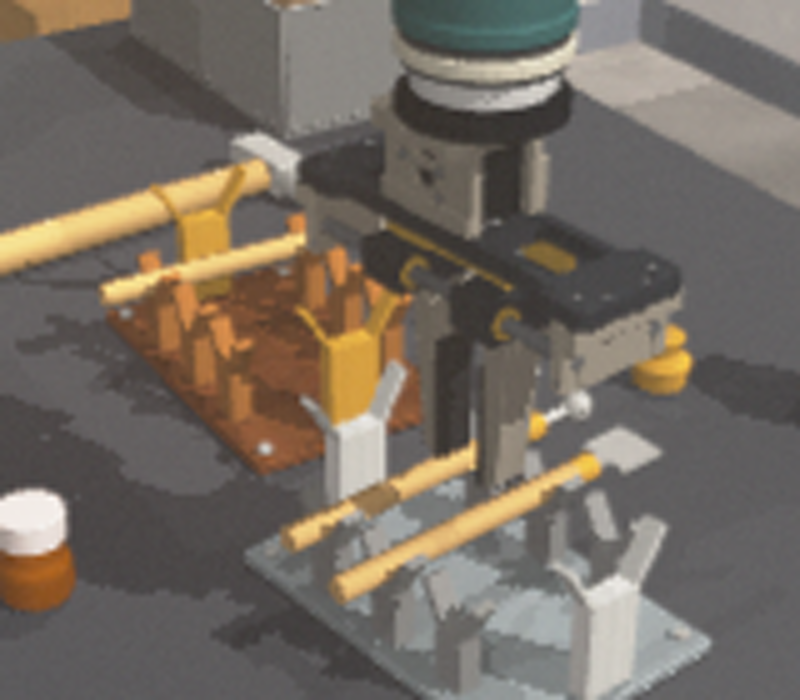

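>>> {"op": "drive_tool", "data": {
  "offset": [
    [0, 2, 0],
    [0, 0, 12],
    [0, 0, 18],
    [0, 0, 14],
    [0, 0, 7],
    [0, 0, 0],
    [0, 0, 0]
  ],
  "dr": [
    [0, 0, 0],
    [0, 0, 0],
    [0, 0, 0],
    [0, 0, 0],
    [0, 0, 0],
    [0, 0, 0],
    [0, 0, 0]
  ],
  "claw": [26, 26, 26, 26, 26, 26, 26]
}}

```text
t: 15.93
tool_pos: [0.5191, 0.0055, 0.0533]
orientation: [[0.992, 0.127, -0.001], [0.127, -0.992, -0.0], [-0.001, -0.0, -1.0]]
ft_force: [0.3, -0.4, 0.3]
width: 0.0259
```

>>> {"op": "drive_tool", "data": {
  "offset": [
    [0, 0, 0],
    [0, 0, 0],
    [0, 0, 0],
    [0, 0, 0],
    [0, 0, 0]
  ],
  "dr": [
    [0, 0, 0],
    [0, 0, 0],
    [0, 0, 0],
    [0, 0, 0],
    [0, 0, 0]
  ],
  "claw": [18, 10, 8, 8, 8],
  "newtons": 15
}}

```text
t: 16.35
tool_pos: [0.5198, 0.0053, 0.0542]
orientation: [[0.992, 0.126, 0.002], [0.126, -0.992, -0.0], [0.002, 0.0, -1.0]]
ft_force: [0.2, 0.4, 3.3]
width: 0.0135
```

>>> {"op": "drive_tool", "data": {
  "offset": [
    [0, 0, -10],
    [0, 0, -30],
    [0, 0, -35],
    [0, 0, -25],
    [9, -35.8, 0],
    [9, -35.8, 0],
    [9, -35.8, 0],
    [9, -35.8, 0]
  ],
  "dr": [
    [0, 0, 0],
    [0, 0, 0],
    [0, 0, 0],
    [0, 0, 0],
    [0, 0, 0],
    [0, 0, 0],
    [0, 0, 0],
    [0, 0, 0]
  ],
  "claw": [8, 8, 8, 8, 8, 8, 8, 8]
}}

```text
t: 17.02
tool_pos: [0.5367, 0.1532, 0.1546]
orientation: [[0.992, 0.126, 0.001], [0.126, -0.992, 0.0], [0.001, 0.0, -1.0]]
ft_force: [0.1, 0.1, -0.8]
width: 0.0133
```

>>> {"op": "drive_tool", "data": {
  "offset": [
    [9, -35.8, 0],
    [9, -35.8, 0],
    [9, -35.8, 10],
    [0, 0, 10],
    [0, 0, 14],
    [0, 0, 0],
    [0, 0, 0],
    [0, 0, 0]
  ],
  "dr": [
    [0, 0, 0],
    [0, 0, 0],
    [0, 0, 0],
    [0, 0, 0.07],
    [0, 0, 0.069],
    [0, 0, 0],
    [0, 0, 0],
    [0, 0, 0]
  ],
  "claw": [8, 8, 8, 8, 8, 8, 8, 8]
}}

```text
t: 17.68
tool_pos: [0.5503, 0.2616, 0.1204]
orientation: [[1.0, -0.011, 0.001], [-0.011, -1.0, 0.0], [0.001, -0.0, -1.0]]
ft_force: [-0.1, 0.8, -0.8]
width: 0.014
```

```bash
python3 -c "
from plan import *
from ov import *
plan([.5504,.262,.085],-.013)
p,d=shot('side','s13',(240,90,380,220),5)
"
```

```text
t 17.68 pos [0.5503 0.2616 0.1204] yaw -0.011 tilt [ 0.0006 -0.0001] w 0.014
shift tool mm [ 0.1 -0.4 35.4] norm 35.4 rows@38 0.9305588309162687
rz total 0.002 rows 0.01637119788324945
```

View pics/s13.png

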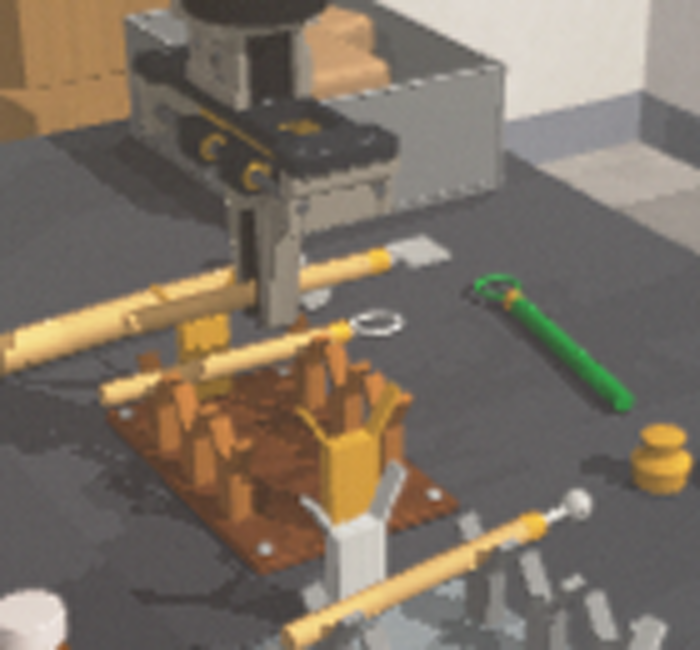

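>>> {"op": "drive_tool", "data": {
  "offset": [
    [0, 0, 20],
    [0, 0, 20],
    [0, 0, 12],
    [0, 0, 8],
    [0, 0, 4],
    [0, 0, 0],
    [0, 0, 0]
  ],
  "dr": [
    [0, 0, 0],
    [0, 0, 0],
    [0, 0, 0],
    [0, 0, 0],
    [0, 0, 0],
    [0, 0, 0],
    [0, 0, 0]
  ],
  "claw": [8, 8, 8, 8, 8, 8, 8]
}}

```text
t: 18.32
tool_pos: [0.5504, 0.2621, 0.0561]
orientation: [[1.0, -0.012, 0.001], [-0.012, -1.0, 0.0], [0.001, -0.0, -1.0]]
ft_force: [0.9, -0.2, -0.2]
width: 0.0132
```

>>> {"op": "drive_tool", "data": {
  "offset": [
    [0, 0, 1.2],
    [0, 0, 0],
    [0, 0, 0],
    [0, 0, 0],
    [0, 0, 0],
    [0, 0, 0]
  ],
  "dr": [
    [0, 0, 0],
    [0, 0, 0],
    [0, 0, 0],
    [0, 0, 0],
    [0, 0, 0],
    [0, 0, 0]
  ],
  "claw": [8, 8, 16, 25, 25, 25]
}}

```text
t: 18.82
tool_pos: [0.5501, 0.262, 0.0545]
orientation: [[1.0, -0.012, 0.0], [-0.012, -1.0, 0.0], [0.0, -0.0, -1.0]]
ft_force: [-0.5, 0.2, -0.2]
width: 0.0248
```

```bash
python3 -c "
from plan import *
plan([.520,.0515,.15],.127)
"
```

```text
t 18.82 pos [0.5501 0.262  0.0545] yaw -0.012 tilt [ 0.0003 -0.0001] w 0.0248
shift tool mm [-27.5 210.8 -95.5] norm 233.1 rows@38 6.133377996172439
rz total -0.139 rows 1.1584539994953662
```

>>> {"op": "drive_tool", "data": {
  "offset": [
    [0, 0, -10],
    [0, 0, -25],
    [0, 0, -35],
    [-4.6, 35.1, -20],
    [-4.6, 35.1, 0],
    [-4.6, 35.1, 0],
    [-4.6, 35.1, 0],
    [-4.6, 35.1, 0]
  ],
  "dr": [
    [0, 0, 0],
    [0, 0, 0],
    [0, 0, 0],
    [0, 0, 0],
    [0, 0, 0],
    [0, 0, 0],
    [0, 0, 0],
    [0, 0, 0]
  ],
  "claw": [25, 25, 25, 25, 25, 25, 25, 25]
}}

```text
t: 19.48
tool_pos: [0.5246, 0.0853, 0.1454]
orientation: [[1.0, -0.012, 0.001], [-0.012, -1.0, -0.0], [0.001, 0.0, -1.0]]
ft_force: [0.9, 0.2, -0.1]
width: 0.0253
```

>>> {"op": "drive_tool", "data": {
  "offset": [
    [-4.6, 35.1, 0],
    [0, 0, 15],
    [0, 0, 15],
    [0, 0, 10],
    [0, 0, 0],
    [0, 0, 0],
    [0, 0, 0]
  ],
  "dr": [
    [0, 0, 0],
    [0, 0, -0.07],
    [0, 0, -0.069],
    [0, 0, 0],
    [0, 0, 0],
    [0, 0, 0],
    [0, 0, 0]
  ],
  "claw": [26, 26, 26, 26, 26, 26, 26]
}}

```text
t: 20.07
tool_pos: [0.5203, 0.0523, 0.105]
orientation: [[0.992, 0.127, 0.001], [0.127, -0.992, 0.0], [0.001, -0.0, -1.0]]
ft_force: [0.3, -0.3, -0.0]
width: 0.0263
```

```bash
python3 -c "
from plan import *
from ov import *
plan([.520,.0517,.053],.127)
p,d=shot('side','s14',(240,110,400,250),5)
"
```

```text
t 20.07 pos [0.5203 0.0523 0.105 ] yaw 0.1268 tilt [ 0.0009 -0.0001] w 0.0263
shift tool mm [-0.4  0.6 52. ] norm 52.0 rows@38 1.3679547015083031
rz total -0.0002 rows 0.001305184982663271
```

View pics/s14.png

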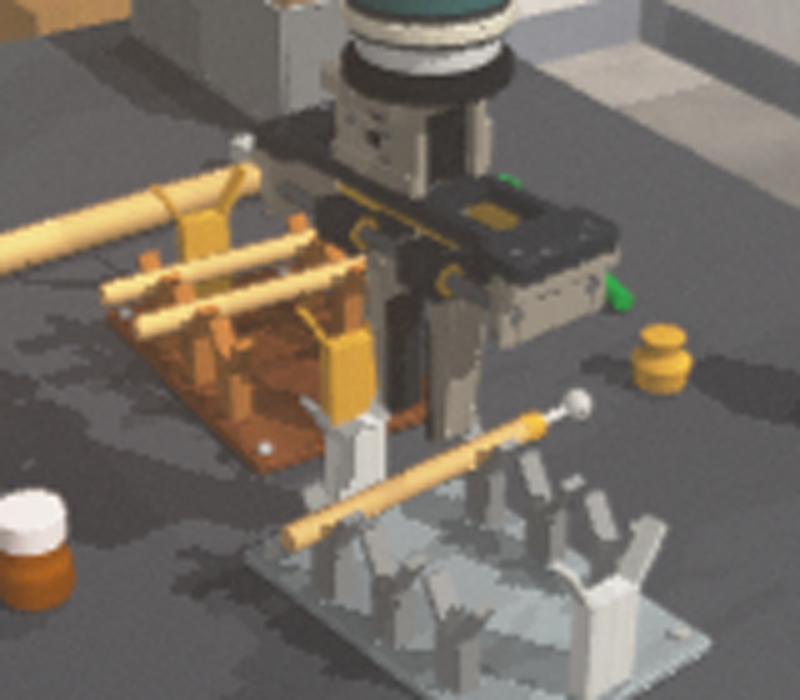

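>>> {"op": "drive_tool", "data": {
  "offset": [
    [-0.3, 0.5, 12],
    [0, 0, 18],
    [0, 0, 14],
    [0, 0, 7.5],
    [0, 0, 0],
    [0, 0, 0]
  ],
  "dr": [
    [0, 0, 0],
    [0, 0, 0],
    [0, 0, 0],
    [0, 0, 0],
    [0, 0, 0],
    [0, 0, 0]
  ],
  "claw": [26, 26, 26, 26, 26, 26]
}}

```text
t: 20.62
tool_pos: [0.5194, 0.0514, 0.0526]
orientation: [[0.992, 0.127, -0.001], [0.127, -0.992, -0.0], [-0.001, -0.0, -1.0]]
ft_force: [0.0, 0.0, 0.6]
width: 0.0257
```

>>> {"op": "drive_tool", "data": {
  "offset": [
    [0, 0, 0],
    [0, 0, 0],
    [0, 0, 0],
    [0, 0, 0],
    [0, 0, 0]
  ],
  "dr": [
    [0, 0, 0],
    [0, 0, 0],
    [0, 0, 0],
    [0, 0, 0],
    [0, 0, 0]
  ],
  "claw": [18, 10, 8, 8, 8],
  "newtons": 15
}}

```text
t: 21.03
tool_pos: [0.5202, 0.0517, 0.0535]
orientation: [[0.992, 0.127, 0.002], [0.127, -0.992, 0.001], [0.002, -0.0, -1.0]]
ft_force: [-0.6, 1.9, 3.9]
width: 0.0134
```

>>> {"op": "drive_tool", "data": {
  "offset": [
    [0, 0, -10],
    [0, 0, -30],
    [0, 0, -35],
    [0, 0, -25],
    [10.1, -31.8, 0],
    [10.1, -31.8, 0],
    [10.1, -31.8, 0],
    [10.1, -31.8, 0]
  ],
  "dr": [
    [0, 0, 0],
    [0, 0, 0],
    [0, 0, 0],
    [0, 0, 0],
    [0, 0, 0],
    [0, 0, 0],
    [0, 0, 0],
    [0, 0, 0]
  ],
  "claw": [8, 8, 8, 8, 8, 8, 8, 8]
}}

```text
t: 21.7
tool_pos: [0.5438, 0.1829, 0.1539]
orientation: [[0.992, 0.125, 0.001], [0.125, -0.992, -0.001], [0.001, 0.001, -1.0]]
ft_force: [0.8, 0.3, -0.8]
width: 0.0133
```

>>> {"op": "drive_tool", "data": {
  "offset": [
    [10.1, -31.8, 10],
    [0, 0, 10],
    [0, 0, 13],
    [0, 0, 0],
    [0, 0, 0],
    [0, 0, 0]
  ],
  "dr": [
    [0, 0, 0],
    [0, 0, 0.07],
    [0, 0, 0.07],
    [0, 0, 0],
    [0, 0, 0],
    [0, 0, 0]
  ],
  "claw": [8, 8, 8, 8, 8, 8]
}}

```text
t: 22.2
tool_pos: [0.5499, 0.2147, 0.1206]
orientation: [[1.0, -0.012, 0.001], [-0.012, -1.0, -0.0], [0.001, 0.0, -1.0]]
ft_force: [0.2, 0.0, -0.9]
width: 0.0133
```

```bash
python3 -c "
from plan import *
from ov import *
plan([.5498,.216,.0555],-.013)
p,d=shot('side','s15',(240,90,380,220),5)
"
```

```text
t 22.2 pos [0.5499 0.2147 0.1206] yaw -0.0122 tilt [0.0006 0.0002] w 0.0133
shift tool mm [-0.1 -1.3 65.1] norm 65.1 rows@38 1.714049236207125
rz total 0.0008 rows 0.007013275722427007
```

View pics/s15.png

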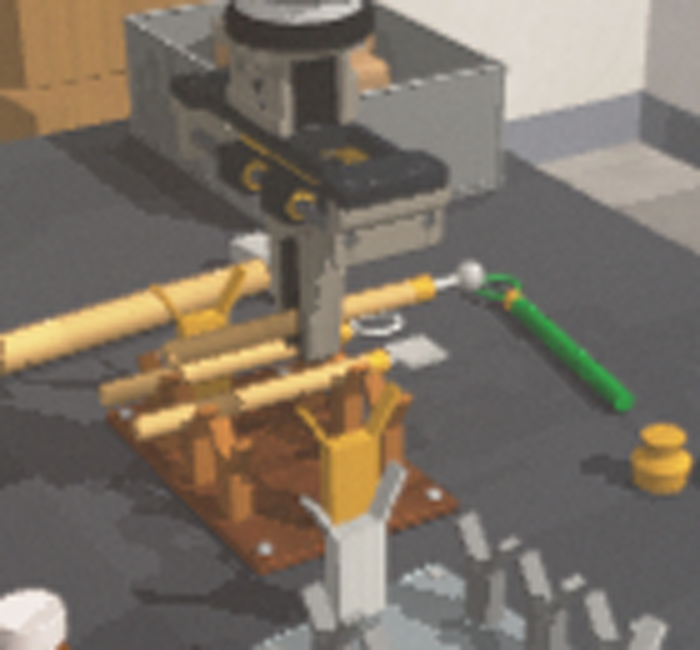

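>>> {"op": "drive_tool", "data": {
  "offset": [
    [0, -1, 20],
    [0, 0, 20],
    [0, 0, 12],
    [0, 0, 8],
    [0, 0, 4],
    [0, 0, 0],
    [0, 0, 0]
  ],
  "dr": [
    [0, 0, 0],
    [0, 0, 0],
    [0, 0, 0],
    [0, 0, 0],
    [0, 0, 0],
    [0, 0, 0],
    [0, 0, 0]
  ],
  "claw": [8, 8, 8, 8, 8, 8, 8]
}}

```text
t: 22.83
tool_pos: [0.55, 0.2164, 0.0564]
orientation: [[1.0, -0.013, 0.001], [-0.013, -1.0, 0.0], [0.001, -0.0, -1.0]]
ft_force: [-0.0, -0.0, 0.5]
width: 0.0132
```

>>> {"op": "drive_tool", "data": {
  "offset": [
    [0, 0, 1.2],
    [0, 0, 0],
    [0, 0, 0]
  ],
  "dr": [
    [0, 0, 0],
    [0, 0, 0],
    [0, 0, 0]
  ],
  "claw": [8, 8, 8]
}}

```text
t: 23.08
tool_pos: [0.5499, 0.2164, 0.0552]
orientation: [[1.0, -0.013, 0.001], [-0.013, -1.0, 0.0], [0.001, -0.0, -1.0]]
ft_force: [0.6, 0.4, -1.1]
width: 0.0134
```

>>> {"op": "drive_tool", "data": {
  "offset": [
    [0, 0, 1],
    [0, 0, 0],
    [0, 0, 0],
    [0, 0, 0],
    [0, 0, 0],
    [0, 0, -10],
    [0, 0, -30],
    [0, 0, -38]
  ],
  "dr": [
    [0, 0, 0],
    [0, 0, 0],
    [0, 0, 0],
    [0, 0, 0],
    [0, 0, 0],
    [0, 0, 0],
    [0, 0, 0],
    [0, 0, 0]
  ],
  "claw": [8, 16, 25, 25, 25, 25, 25, 25]
}}

```text
t: 23.75
tool_pos: [0.5476, 0.2155, 0.1306]
orientation: [[1.0, -0.013, -0.005], [-0.013, -1.0, -0.002], [-0.005, 0.002, -1.0]]
ft_force: [0.6, -1.0, 0.1]
width: 0.0251
```

```bash
python3 -c "
from plan import *
plan([.5374,-.2618,.14],-.146)
"
```

```text
t 23.75 pos [0.5476 0.2155 0.1306] yaw -0.0128 tilt [-0.0055  0.0021] w 0.0251
shift tool mm [ -4.2 477.4  -8.4] norm 477.5 rows@38 12.565827499018614
rz total 0.1332 rows 1.110086002241995
```

>>> {"op": "drive_tool", "data": {
  "offset": [
    [-0.5, 36.8, -5],
    [-0.5, 36.8, -5],
    [-0.5, 36.8, -5],
    [-0.5, 36.8, 0],
    [-0.5, 36.8, 0],
    [-0.5, 36.8, 0],
    [-0.5, 36.8, 0],
    [-0.5, 36.8, 0]
  ],
  "dr": [
    [0, 0, 0],
    [0, 0, 0],
    [0, 0, 0],
    [0, 0, 0],
    [0, 0, 0],
    [0, 0, 0],
    [0, 0, 0],
    [0, 0, 0]
  ],
  "claw": [46, 46, 46, 46, 46, 46, 46, 46]
}}

```text
t: 24.42
tool_pos: [0.5416, -0.0798, 0.1476]
orientation: [[1.0, -0.013, 0.001], [-0.013, -1.0, -0.0], [0.001, 0.0, -1.0]]
ft_force: [0.2, -1.6, 0.4]
width: 0.0461
```

>>> {"op": "drive_tool", "data": {
  "offset": [
    [-0.5, 36.8, 0],
    [-0.5, 36.8, 0],
    [-0.5, 36.8, 0],
    [-0.5, 36.8, 0],
    [-0.5, 36.8, 0],
    [0, 0, 0],
    [0, 0, 0],
    [0, 0, 0]
  ],
  "dr": [
    [0, 0, 0],
    [0, 0, 0],
    [0, 0, 0],
    [0, 0, 0.066],
    [0, 0, 0.067],
    [0, 0, 0],
    [0, 0, 0],
    [0, 0, 0]
  ],
  "claw": [46, 46, 46, 46, 46, 46, 46, 46]
}}

```text
t: 25.08
tool_pos: [0.5345, -0.2611, 0.1471]
orientation: [[0.989, -0.145, 0.0], [-0.145, -0.989, 0.001], [0.0, -0.001, -1.0]]
ft_force: [-0.2, 0.2, 0.5]
width: 0.046
```

```bash
python3 -c "
from plan import *
from ov import *
plan([.5374,-.2618,.047],-.146)
p,d=shot('side','s16',(330,150,500,340),4)
save(p,'s16b',(240,110,350,210),7)
q,d=shot('top','t16',(190,140,290,230),8)
"
```

```text
t 25.08 pos [ 0.5345 -0.2611  0.1471] yaw -0.1452 tilt [ 0.0003 -0.0007] w 0.046
shift tool mm [  2.9   0.4 100.1] norm 100.1 rows@38 2.634092837317019
rz total 0.0008 rows 0.0065322592346527915
```

View pics/s16.png

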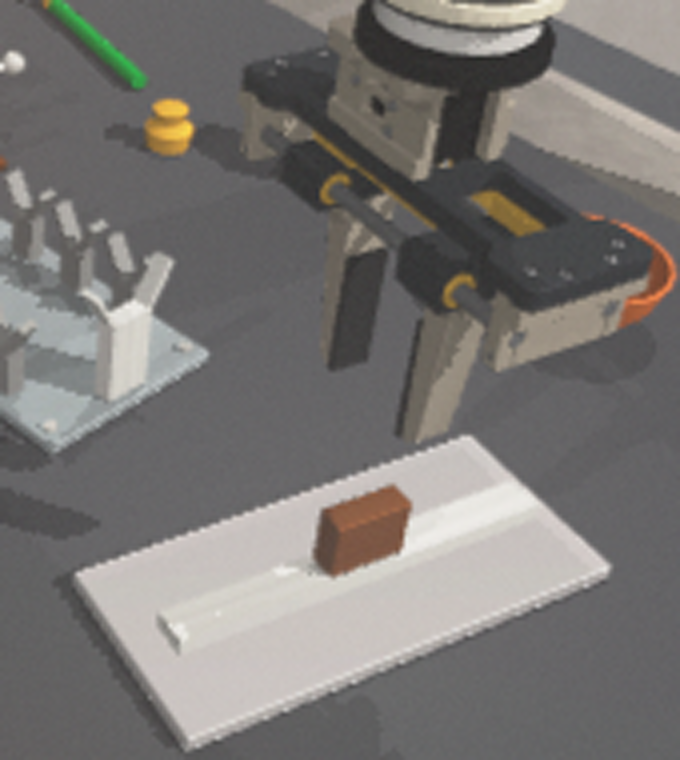

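View pics/s16b.png

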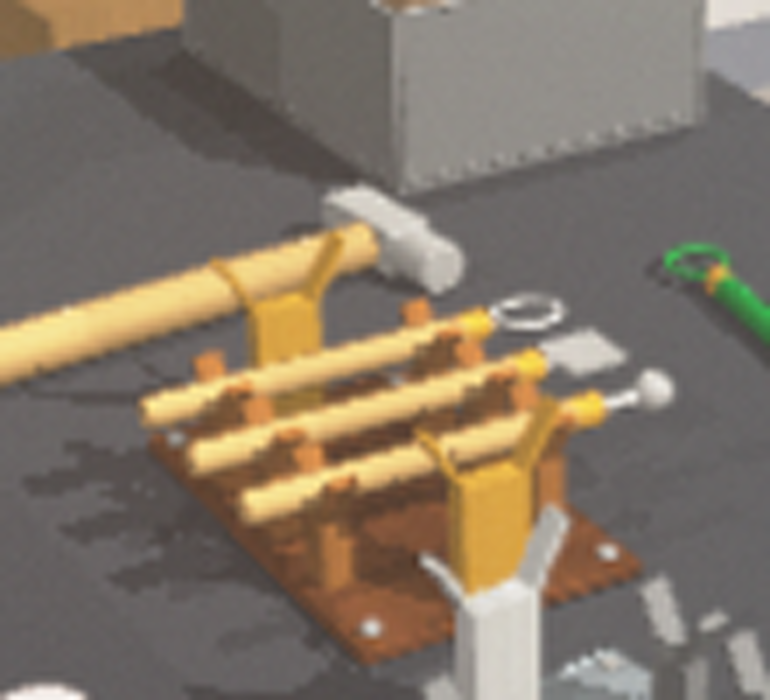

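View pics/t16.png

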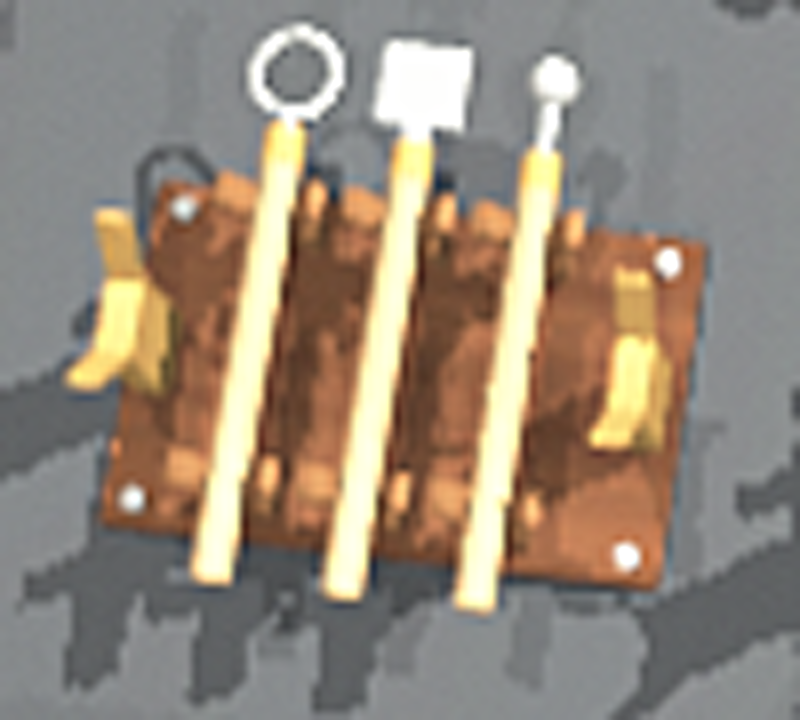

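Run:
```python
from h import *
from fit import fit,rect
a=lambda x,y:(190+(x+.5)/8-.5,140+(y+.5)/8-.5)
x,m,_=fit([("top",rect(.065,.102,.008),[a(*p) for p in [(157,181),(708,243),(660,590),(102,524)]])],[.55,.26,0]); print(x.round(4),m)
x=[.5504,.2600,-.0132]
for nm,n,f in [("loop",(212,583),(287,122)),("blade",(344,600),(414,139)),("ball",(475,610),(543,152))]:
    N=atz("top",*a(*n),.048);F=atz("top",*a(*f),.055); d=F-N; L=np.hypot(*d[:2]); th=np.arctan2(d[1],d[0]); o=N[:2]+d[:2]*.085/.165
    cc,s=np.cos(x[2]),np.sin(x[2]); r=o-x[:2]; print(nm,L.round(4),th.round(4),o.round(4),np.round([cc*r[0]+s*r[1],-s*r[0]+cc*r[1]],4))
```

```text
[ 0.5506  0.2594 -0.0131] 0.3856051925144186
loop 0.1659 -0.0193 [0.5501 0.306 ] [-0.0009  0.046 ]
blade 0.1655 -0.0151 [0.5486 0.26  ] [-0.0018 -0.    ]
ball 0.1643 -0.0182 [0.549  0.2141] [-0.0008 -0.0459]
```

>>> {"op": "drive_tool", "data": {
  "offset": [
    [2, 0.3, 30],
    [0, 0, 30],
    [0, 0, 25],
    [0, 0, 14],
    [0, 0, 0],
    [0, 0, 0]
  ],
  "dr": [
    [0, 0, 0],
    [0, 0, 0],
    [0, 0, 0],
    [0, 0, 0],
    [0, 0, 0],
    [0, 0, 0]
  ],
  "claw": [46, 46, 46, 46, 46, 46]
}}

```text
t: 25.68
tool_pos: [0.5365, -0.2608, 0.0474]
orientation: [[0.99, -0.143, -0.001], [-0.143, -0.99, 0.001], [-0.001, -0.001, -1.0]]
ft_force: [-0.1, -0.3, 1.9]
width: 0.046
```

>>> {"op": "drive_tool", "data": {
  "offset": [
    [0.7, 0, 0],
    [0, 0, 0],
    [0, 0, 0],
    [0, 0, 0],
    [0, 0, 0],
    [0, 0, 0],
    [0, 0, 0]
  ],
  "dr": [
    [0, 0, 0],
    [0, 0, 0],
    [0, 0, 0],
    [0, 0, 0],
    [0, 0, 0],
    [0, 0, 0],
    [0, 0, 0]
  ],
  "claw": [30, 20, 12, 10, 10, 10, 10],
  "newtons": 25
}}

```text
t: 26.27
tool_pos: [0.5375, -0.2627, 0.0485]
orientation: [[0.989, -0.146, 0.001], [-0.146, -0.989, -0.0], [0.001, 0.0, -1.0]]
ft_force: [-1.2, 0.4, 5.7]
width: 0.0157
```

>>> {"op": "drive_tool", "data": {
  "offset": [
    [0, 0, -12],
    [0, 0, -30],
    [0, 0, -38],
    [0, 0, -38],
    [0, 0, -30],
    [0, 0, 0],
    [0, 0, 0],
    [0, 0, 0]
  ],
  "dr": [
    [0, 0, 0],
    [0, 0, 0],
    [0, 0, 0],
    [0, 0, 0],
    [0, 0, 0],
    [0, 0, 0],
    [0, 0, 0],
    [0, 0, 0]
  ],
  "claw": [10, 10, 10, 10, 10, 10, 10, 10]
}}

```text
t: 26.93
tool_pos: [0.536, -0.2623, 0.1949]
orientation: [[0.989, -0.146, -0.002], [-0.146, -0.989, 0.001], [-0.002, -0.0, -1.0]]
ft_force: [0.2, -0.5, -1.5]
width: 0.0156
```

```bash
python3 -c "
from plan import *
from ov import *
plan([.5504,.262,.17],1.5576)
p,d=shot('side','s17',(330,100,500,340),3.3)
"
```

```text
t 26.93 pos [ 0.536  -0.2623  0.1949] yaw -0.1462 tilt [-0.0018 -0.0003] w 0.0156
shift tool mm [ -62.1 -520.8   25.2] norm 525.1 rows@38 13.818995271186287
rz total -1.7038 rows 14.198499183015954
```

View pics/s17.png

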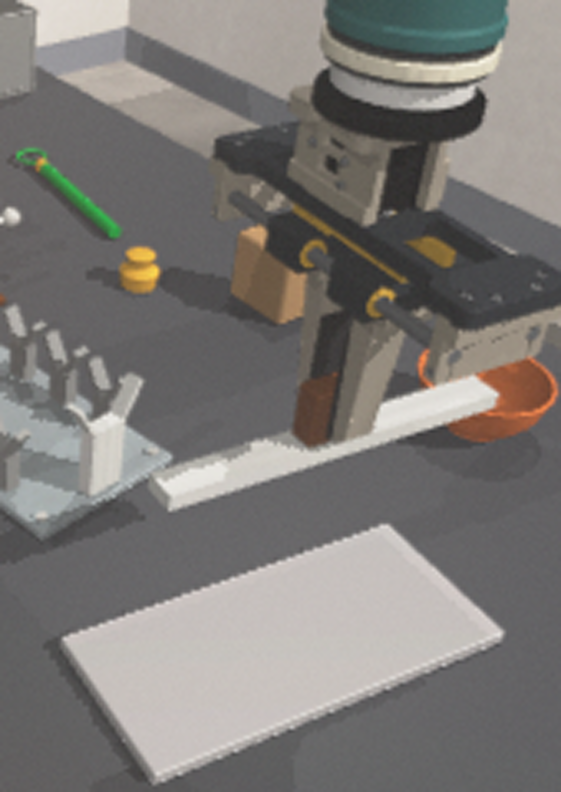

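>>> {"op": "drive_tool", "data": {
  "offset": [
    [-4.4, -37, 0],
    [-4.4, -37, 0],
    [-4.4, -37, 0],
    [-4.4, -37, 0],
    [-4.4, -37, 0],
    [-4.4, -37, 0],
    [-4.4, -37, 0],
    [-4.4, -37, 0]
  ],
  "dr": [
    [0, 0, 0],
    [0, 0, 0],
    [0, 0, 0],
    [0, 0, 0],
    [0, 0, 0],
    [0, 0, 0],
    [0, 0, 0],
    [0, 0, 0]
  ],
  "claw": [10, 10, 10, 10, 10, 10, 10, 10]
}}

```text
t: 27.65
tool_pos: [0.5438, 0.037, 0.1937]
orientation: [[0.989, -0.146, -0.004], [-0.146, -0.989, -0.0], [-0.004, 0.001, -1.0]]
ft_force: [0.8, 0.1, -1.8]
width: 0.0158
```

>>> {"op": "drive_tool", "data": {
  "offset": [
    [-4.4, -37, 0],
    [-4.4, -37, 0],
    [-4.4, -37, 0],
    [-4.4, -37, 0],
    [-4.4, -37, 0],
    [-4.4, -37, 0],
    [0, 0, 0],
    [0, 0, 0]
  ],
  "dr": [
    [0, 0, 0],
    [0, 0, 0],
    [0, 0, 0],
    [0, 0, 0],
    [0, 0, 0],
    [0, 0, 0],
    [0, 0, -0.11],
    [0, 0, -0.122]
  ],
  "claw": [10, 10, 10, 10, 10, 10, 10, 10]
}}

```text
t: 28.32
tool_pos: [0.5491, 0.2624, 0.1932]
orientation: [[0.995, 0.097, -0.004], [0.097, -0.995, -0.0], [-0.004, -0.0, -1.0]]
ft_force: [1.7, -0.9, -3.2]
width: 0.0158
```

>>> {"op": "drive_tool", "data": {
  "offset": [
    [0, 0, 0],
    [0, 0, 0],
    [0, 0, 0],
    [0, 0, 0],
    [0, 0, 0],
    [0, 0, 0],
    [0, 0, 0],
    [0, 0, 0]
  ],
  "dr": [
    [0, 0, -0.122],
    [0, 0, -0.122],
    [0, 0, -0.122],
    [0, 0, -0.122],
    [0, 0, -0.122],
    [0, 0, -0.122],
    [0, 0, -0.122],
    [0, 0, -0.122]
  ],
  "claw": [10, 10, 10, 10, 10, 10, 10, 10]
}}

```text
t: 28.98
tool_pos: [0.5503, 0.2583, 0.1933]
orientation: [[0.482, 0.876, -0.004], [0.876, -0.482, -0.001], [-0.003, -0.003, -1.0]]
ft_force: [-0.4, 0.2, -2.3]
width: 0.0156
```

>>> {"op": "drive_tool", "data": {
  "offset": [
    [0, 0, 0],
    [0, 0, 0],
    [0, 0, 0],
    [0, 0, 0],
    [0, 0, 0],
    [0, 0, 0],
    [0, 0, 0]
  ],
  "dr": [
    [0, 0, -0.122],
    [0, 0, -0.122],
    [0, 0, -0.122],
    [0, 0, -0.122],
    [0, 0, 0],
    [0, 0, 0],
    [0, 0, 0]
  ],
  "claw": [10, 10, 10, 10, 10, 10, 10]
}}

```text
t: 29.57
tool_pos: [0.551, 0.2585, 0.1945]
orientation: [[0.024, 1.0, -0.002], [1.0, -0.024, -0.001], [-0.001, -0.002, -1.0]]
ft_force: [-0.5, -0.4, -1.2]
width: 0.0162
```

```bash
python3 -c "
from plan import *
plan([.5504,.2595,.13],1.5576)
"
```

```text
t 29.57 pos [0.551  0.2585 0.1945] yaw 1.5468 tilt [-0.0007 -0.002 ] w 0.0162
shift tool mm [ 1.1 -0.5 64.5] norm 64.5 rows@38 1.6967831382929177
rz total -0.0108 rows 0.0902870546074556
```

>>> {"op": "drive_tool", "data": {
  "offset": [
    [1, -0.5, 20],
    [0, 0, 25],
    [0, 0, 16],
    [0, 0, 0],
    [0, 0, 0],
    [0, 0, 0]
  ],
  "dr": [
    [0, 0, -0.011],
    [0, 0, 0],
    [0, 0, 0],
    [0, 0, 0],
    [0, 0, 0],
    [0, 0, 0]
  ],
  "claw": [10, 10, 10, 10, 10, 10]
}}

```text
t: 30.07
tool_pos: [0.5514, 0.2605, 0.1356]
orientation: [[0.01, 1.0, 0.001], [1.0, -0.01, 0.001], [0.001, 0.001, -1.0]]
ft_force: [0.0, 0.1, -1.3]
width: 0.0161
```

```bash
python3 -c "
from plan import *
from ov import *
plan([.5504,.2595,.1],1.5576)
p,d=shot('side','s18')
b=[.5504,.261,-.0132]
z=st()[1][2]-.0367+.010
box=lambda x0,x1,y0,y1,z: [(x0,y0,z),(x1,y0,z),(x1,y1,z),(x0,y1,z),(x0,y0,z)]
draw('side',p,b,rackpts()[:5]+[box(-.01,.01,-.108,.108,z)],(240,100,350,210),7,'s18o')
q,d=shot('top','t18',(190,140,290,230),8)
"
```

```text
t 30.07 pos [0.5514 0.2605 0.1356] yaw 1.5603 tilt [0.0007 0.0012] w 0.0161
shift tool mm [-1.1 -1.1 35.6] norm 35.6 rows@38 0.9370346008552076
rz total 0.0027 rows 0.022802374580832563
```

View pics/s18o.png

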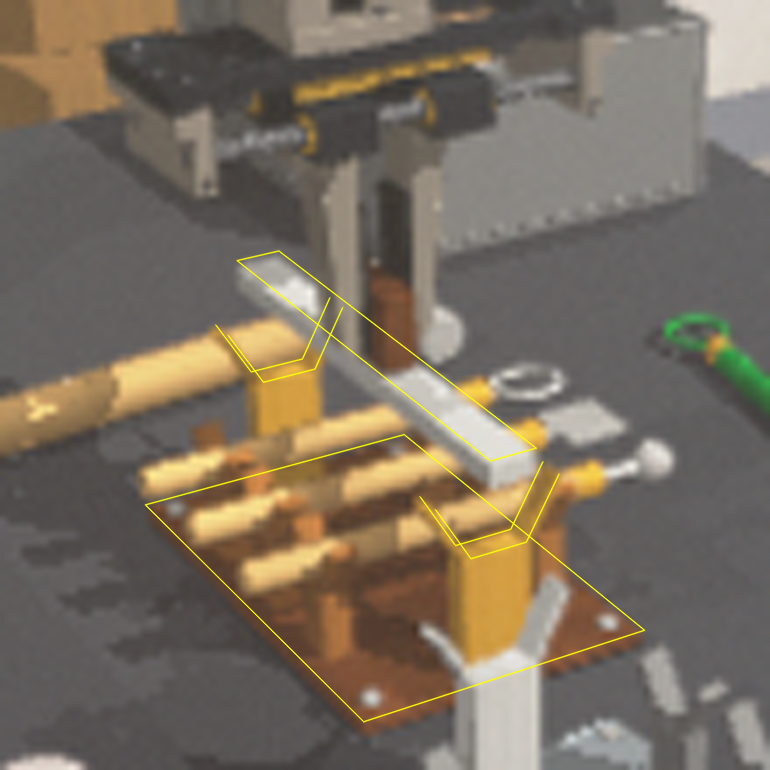

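View pics/t18.png

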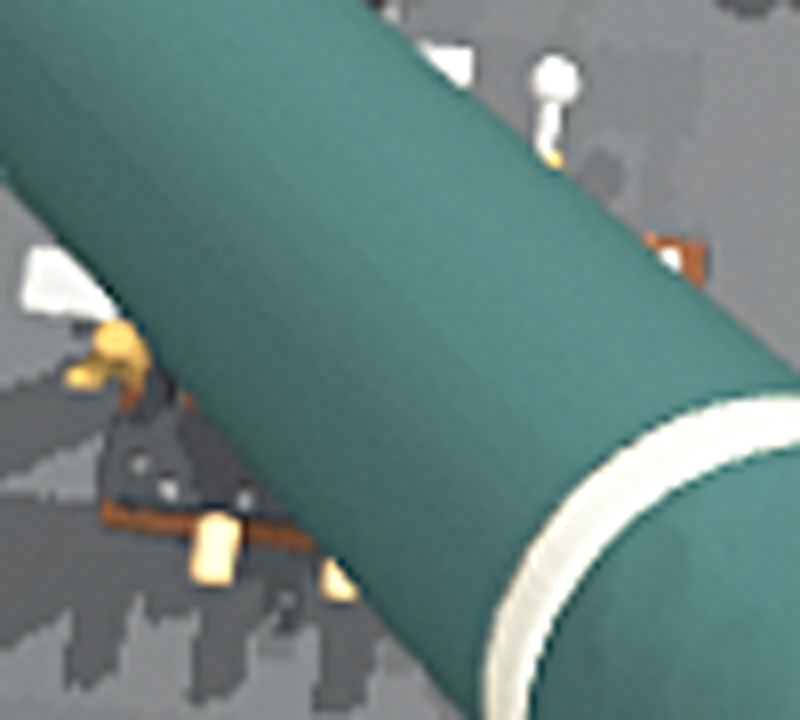

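```bash
python3 -c "
from h import *
f=lambda x,y,z:atz('top',190+(x+.5)/8-.5,140+(y+.5)/8-.5,z)
for z in (.109,.099): print(f(25,250,z).round(4),f(20,306,z).round(4))
"
```

```text
[0.5617 0.3707 0.109 ] [0.5423 0.3692 0.109 ]
[0.5641 0.3741 0.099 ] [0.5446 0.3726 0.099 ]
```

>>> {"op": "drive_tool", "data": {
  "offset": [
    [-1.5, -0.6, 8],
    [0, 0, 10],
    [0, 0, 8],
    [0, 0, 5],
    [0, 0, 0],
    [0, 0, 0]
  ],
  "dr": [
    [0, 0, 0.002],
    [0, 0, 0],
    [0, 0, 0],
    [0, 0, 0],
    [0, 0, 0],
    [0, 0, 0]
  ],
  "claw": [10, 10, 10, 10, 10, 10]
}}

```text
t: 30.67
tool_pos: [0.55, 0.2584, 0.103]
orientation: [[0.012, 1.0, -0.001], [1.0, -0.012, -0.0], [-0.0, -0.001, -1.0]]
ft_force: [1.3, 0.7, -1.5]
width: 0.0156
```

```bash
python3 -c "
from plan import *
from ov import *
plan([.5504,.2595,.0985],1.5576)
p,d=shot('side','s19',(240,100,350,210),7)
"
```

```text
t 30.67 pos [0.55   0.2584 0.103 ] yaw 1.5591 tilt [-0.0003 -0.0011] w 0.0156
shift tool mm [1.1 0.4 4.5] norm 4.6 rows@38 0.12193050393378084
rz total 0.0015 rows 0.01240999178114266
```

View pics/s19.png

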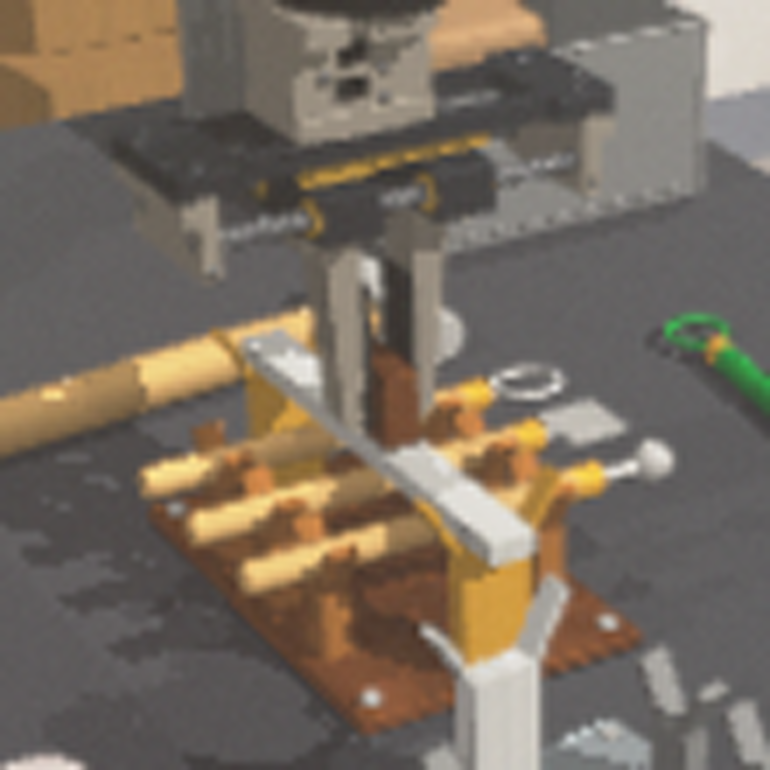

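>>> {"op": "drive_tool", "data": {
  "offset": [
    [0.5, 0, 1.5],
    [0, 0, 1],
    [0, 0, 0],
    [0, 0, 0]
  ],
  "dr": [
    [0, 0, 0],
    [0, 0, 0],
    [0, 0, 0],
    [0, 0, 0]
  ],
  "claw": [10, 10, 10, 10]
}}

```text
t: 31.05
tool_pos: [0.5504, 0.2589, 0.1012]
orientation: [[0.012, 1.0, 0.0], [1.0, -0.012, 0.0], [0.0, 0.0, -1.0]]
ft_force: [-0.2, -0.7, -1.5]
width: 0.0153
```

>>> {"op": "drive_tool", "data": {
  "offset": [
    [0, 0, 1],
    [0, 0, 0.8],
    [0, 0, 0],
    [0, 0, 0]
  ],
  "dr": [
    [0, 0, 0],
    [0, 0, 0],
    [0, 0, 0],
    [0, 0, 0]
  ],
  "claw": [10, 10, 10, 10]
}}

```text
t: 31.38
tool_pos: [0.5506, 0.259, 0.1005]
orientation: [[0.012, 1.0, 0.001], [1.0, -0.012, -0.0], [-0.0, 0.001, -1.0]]
ft_force: [-2.9, -2.6, 5.1]
width: 0.0158
```

>>> {"op": "drive_tool", "data": {
  "offset": [
    [0, 0, 0],
    [0, 0, 0],
    [0, 0, 0],
    [0, 0, 0],
    [0, 0, -12],
    [0, 0, -30],
    [0, 0, -38],
    [0, 0, -38]
  ],
  "dr": [
    [0, 0, 0],
    [0, 0, 0],
    [0, 0, 0],
    [0, 0, 0],
    [0, 0, 0],
    [0, 0, 0],
    [0, 0, 0],
    [0, 0, 0]
  ],
  "claw": [24, 36, 46, 46, 46, 46, 46, 46]
}}

```text
t: 32.05
tool_pos: [0.5497, 0.2589, 0.2188]
orientation: [[0.011, 1.0, -0.002], [1.0, -0.011, -0.0], [-0.0, -0.002, -1.0]]
ft_force: [1.5, 0.6, -0.4]
width: 0.0458
```

>>> {"op": "drive_tool", "data": {
  "offset": [
    [-36, 0, 0],
    [-36, 0, 0],
    [-36, 0, 0],
    [-36, 0, 0],
    [-36, 0, 0],
    [-36, 0, 0],
    [-36, 0, 0],
    [-36, 0, 0]
  ],
  "dr": [
    [0, 0, 0],
    [0, 0, 0],
    [0, 0, 0],
    [0, 0, 0],
    [0, 0, 0],
    [0, 0, 0],
    [0, 0, 0],
    [0, 0, 0]
  ],
  "claw": [46, 46, 46, 46, 46, 46, 46, 46]
}}

```text
t: 32.72
tool_pos: [0.5468, -0.0307, 0.2184]
orientation: [[0.012, 1.0, 0.001], [1.0, -0.012, -0.0], [-0.0, 0.001, -1.0]]
ft_force: [1.2, -0.4, -0.8]
width: 0.046
```

>>> {"op": "drive_tool", "data": {
  "offset": [
    [-36, 0, 0],
    [-36, 0, 0],
    [-36, 0, 0],
    [-36, 0, 0],
    [0, 0, 0],
    [0, 0, 0]
  ],
  "dr": [
    [0, 0, 0],
    [0, 0, 0],
    [0, 0, 0],
    [0, 0, 0],
    [0, 0, 0],
    [0, 0, 0]
  ],
  "claw": [46, 46, 46, 46, 46, 46]
}}

```text
t: 33.22
tool_pos: [0.5449, -0.1756, 0.2178]
orientation: [[0.017, 1.0, 0.0], [1.0, -0.017, -0.0], [-0.0, 0.0, -1.0]]
ft_force: [0.3, 0.9, -0.4]
width: 0.0463
```

```bash
python3 -c "
from plan import *
from ov import *
p,d=shot('side','s20',(240,100,350,210),7)
q,d=shot('top','t20',(190,140,290,230),8)
b=[.5504,.26,-.0132]
box=lambda x0,x1,y0,y1,z: [(x0,y0,z),(x1,y0,z),(x1,y1,z),(x0,y1,z),(x0,y0,z)]
draw('top',q,b,rackpts()[:5]+[box(-.01,.01,-.108,.108,.072)],(190,140,290,230),8,'t20o')
"
```

```text
(no output)
```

View pics/s20.png

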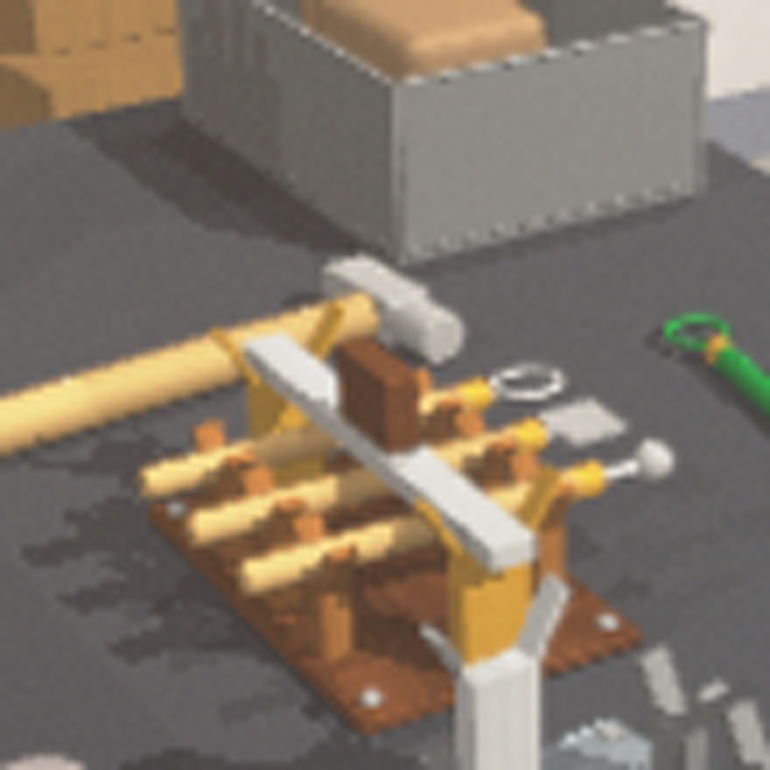

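View pics/t20.png

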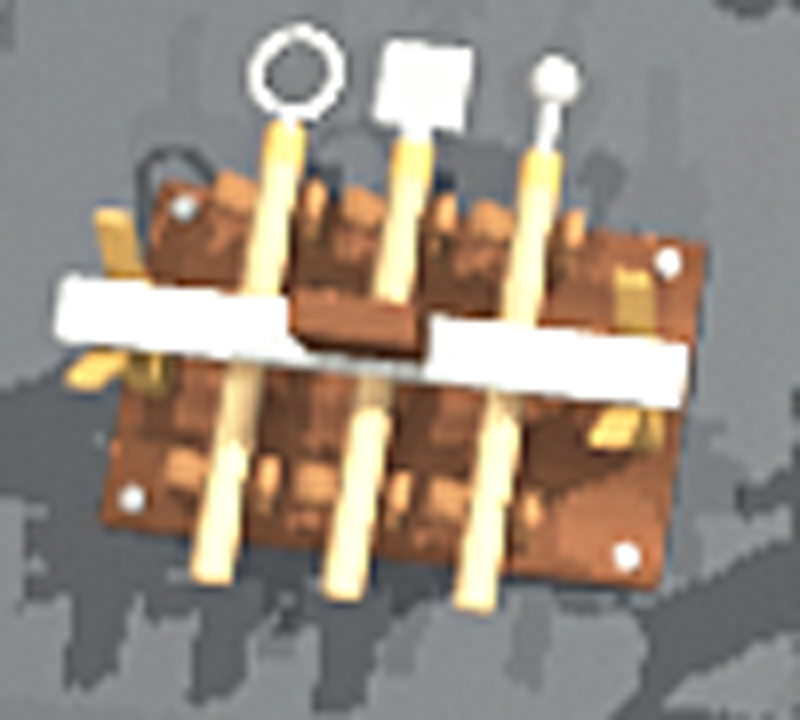

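View pics/t20o.png

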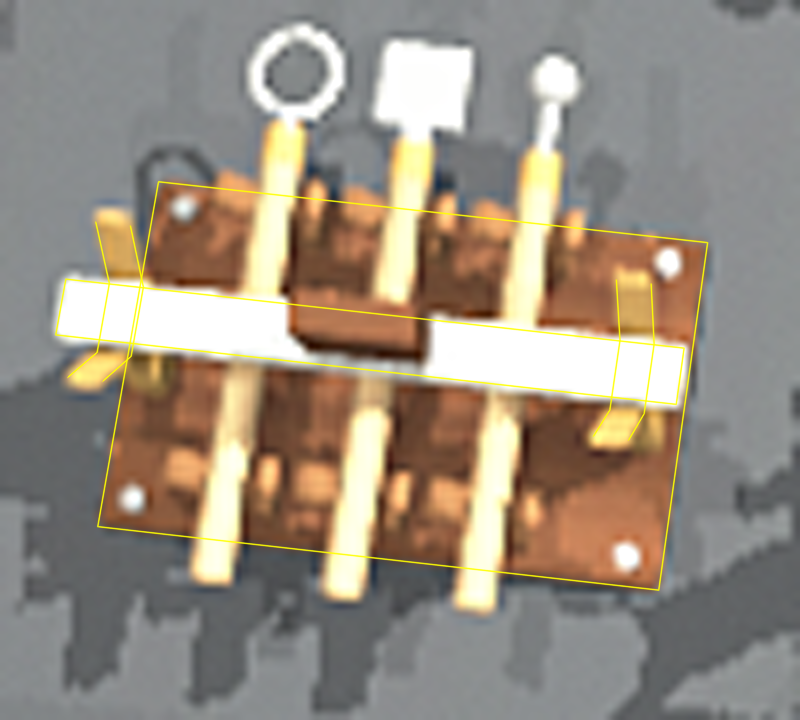

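```bash
python3 -c "
from h import *
D=np.load('pics/t20.npy');P=cloud('top',D);S=np.load('pics/s20.npy');Q=cloud('side',S)
g=lambda P,u,v:np.median(P[v-1:v+2,u-1:u+2].reshape(-1,3),0).round(4)
print('top L',g(P,190+85//8,140+308//8),'R',g(P,190+650//8,140+370//8))
print('side L',g(Q,240+290//7,100+368//7),'R',g(Q,240+490//7,100+520//7))
print(np.round(bot.get_state()['ft_force'],1)); bot.hand_in(); print(bot.get_state()['t'])
"
```

```text
top L [0.5519 0.3596 0.0723] R [0.5494 0.1615 0.0727]
side L [0.5477 0.3359 0.071 ] R [0.5509 0.1716 0.0714]
[-0.5  0.7 -0.1]
the job is handed in; nothing more can be done
the job is handed in; nothing more can be done
```

I laid the bar on the acrylic board, grip up, and let go. I then moved the tools to the bench rack in reverse order: loop on the left, blade in the middle, ball on the right. Finally I put the bar in both bench brackets, grip up, and handed the job in at about 33 s with the gripper clear.

- **Tools:** after the last tool was placed, the top camera put them within about 2 mm of the middle of their places along x, and within about 1 mm across the row. The closing pictures show all three still in their Vs.
- **Bar:** its model outline matches the last top picture closely, to about a millimetre. Its upper face measures 71–73 mm high at both ends; 72 mm is fully seated.
- **Forces:** the highest wrist force I saw in the readings after each move was about 8 N per axis.
- **Disagreement:** sideways positions from the top camera came out about 2 to 2.5 mm too low in world y compared with the arm. It showed when I gripped and set down the loop tool, and I corrected for it from the second tool on.

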